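Present a sample block at the mirror stand

TASK

On the small inspection stand, lift the aluminium sample block out of the open slide-jaw nest, turn it a quarter turn so that its bored side (the side with the ledge along its top edge) faces the mirror flap, set it back between the jaws and push the sliding jaw up against it so that the block is clamped between both jaws. Then swing the mirror flap up by its bar until it is at the angle marked by the pointer arm beside it and keep holding it still there: the flap falls if let go, so finish while holding it. Leave the pointer and everything else on the bench where they are.

Things in the scene. Friction and masses are not known exactly. Their poses are not given: they have to be found in the camera images.
- nest (a point): Middle of the nest's floor, on top of the fixed stand's grey base plate (270 x 340 mm, 15 mm thick). Its axes are the stand's: z up, +y from the nest to the mirror flap; the jaws close along x. Fixed steel jaw on the +x side, face 25 mm from this point; the sliding jaw comes from -x. Jaws are 56 mm wide (y), 18 mm high. The stand is turned at most 15 degrees from the world's axes.
- block_center (a point): Centre (half-way up) of the loose aluminium block, 50 x 50 mm, 60 mm tall, 0.3-0.46 kg, six dark wells on top. z up; +y out of its bored side: two dark bores, and a ledge 11 mm wide, 10 mm deep cut along the top edge (the topmost 10 mm are 39 mm deep along y). Other sides plain. It starts loose in the open nest, bored side to the sliding jaw (about -x of the stand).
- block: The same sample block; this origin is the centre of its underside. Axes as for block_center.
- bored_face (a point): Middle of the block's bored side: 25 mm along the block's +y from block_center. It must end up facing the mirror flap (+y of the stand).
- jaw (a joint): Opening of the sliding jaw in m: 0 when the jaws are 50 mm apart (closed on the block); it starts 0.015 to 0.022 open. Travel -0.003 to 0.026; grows as the jaw moves to the stand's -x. It stays where it is left: about 3 N of friction, no spring.
- jaw_post (a point): Grip post of the sliding jaw: a square dark steel post 16 x 16 mm, upright, 36 mm tall on the jaw's rear end; this point is its middle, 36 mm above the base plate (the post reaches from 18 to 54 mm above it), 54 mm behind the jaw's clamping face. It moves with the jaw; axes are the stand's.
- flap (a joint): Angle of the mirror flap in rad: 0 lying flat, grows as its free edge swings up and over towards the nest; range 0 to 1.6. The hinge is free: the flap (about 0.4 kg) falls back to 0 when let go.
- hinge (a point): Middle of the flap's hinge line, which runs along the stand's x, 15 mm above the base plate and 70 mm to +y of the nest's middle. Axes are the stand's. The flap is a polished steel plate, 160 mm along the hinge and 6 mm thick, reaching 142 mm from the hinge.
- flap_bar (a point): Middle of the flap's lifting bar: a round dark steel bar, 12 mm thick, parallel to the hinge, along x, with 90 mm free between its two end posts. It stands 42 mm above the flap's mid-plane, 132 mm from the hinge measured along the flap. Axes turn with the flap: x along the hinge, y along the flap away from the hinge, z out of its mirror side.
- pointer (a joint): Angle marked by the pointer arm, in rad, counted like the flap's (0 flat, growing upwards), 0.6 to 1.05: a flat dark arm 150 mm long with a black knob, pivoting on the hinge line just beyond the flap's +x end, on a thin steel arc with 15-degree marks. The flap is at the marked angle when its plate is parallel to the arm: joint flap equals joint pointer. Stiff; not to be moved.
- pointer_tip (a point): Outer end of the pointer arm, 150 mm from the hinge line, 114 mm to +x of the flap's middle. Axes turn with the arm: y along the arm.
- collar: Bystander: steel collar, 28 mm wide, 14 mm high, lying on the base plate beside the flap. Origin: centre of its underside.
- spare: Bystander: plain aluminium slab 70 x 45 x 25 mm on the bench beside the nest. Origin: centre of its underside.
- jar: Bystander: jar 48 mm wide, 75 mm high, near the nest. Origin: centre of its underside.
- driver: Bystander: screwdriver 170 mm long lying on the bench behind the stand (its far side from the robot). Origin: middle, on the underside.
- mouse: Bystander: black computer mouse 100 x 58 x 30 mm. Origin: centre of its underside.
- cup: Bystander: white cup 70 mm wide, 85 mm high standing to the right. Origin: centre of its underside.

How it is judged:
By the outcome, as a careful person would: the job done as asked, in the order asked, and still so for the second after the job is handed in, while the arm keeps its last pose, push and grip.
It also fails if it takes over 58 s, if anything falls off the work surface, if the arm or the gripper's body presses on something with over 40 N, if the wrist force passes 120 N, or if a joint passes its speed limit or range.

ROBOT

A 7-joint arm with a two-finger parallel gripper is mounted at the origin on the work surface. World frame = base frame: x ahead of the robot, y to its left, z up, the work surface at z = 0. Lengths are in m, angles in rad, forces in N, time in s.
With the tool pointing down it reaches from about 0.35 to 0.9 m from the base axis. Payload 8.1 kg.
Tool frame: the origin (TCP) lies at the centre of the arm's flange, where the gripper is bolted on; the fingertips stand 178 mm ahead of it and the grasp point (between the pads) lies 159 mm ahead of it; z points along the fingers, y is the direction in which the jaws open and shut (so a half turn about z gives the same grasp; the last joint's range is limited). The gripper opens to 92 mm and grips with 3 to 60 N. Pads are 19 mm wide; open, the fingers measure 130 mm over their backs; the gripper's body (75 mm by 190 mm) begins 47 mm behind the grasp point.
Start: joints at [-1.287, 0.434, 0.025, 1.573, -0.012, 1.134, -0.075], TCP at [0.236, 0.579, 0.405] pointing down, gripper open.
Joint ranges: [-2.62, 2.62], [-0.44, 2.09], [-1.27, 1.32], [0.08, 2.57], [-1.32, 4.46], [0.12, 2], [-2.74, 2.74]. Speed limits (rad/s): [2.22, 2.22, 3.01, 3.01, 3.14, 3.14, 3.14].

INTERFACE

Orientations are given as a rotation vector (axis times angle).
In Python, from cell import arm gives the robot as it stands. The module is installed in compiled form; this text tells all that it offers.
- The arm moves only by the tool move_arm, never from a script. Its argument "steps" is a list of rows, each a list of 4 numbers: the shift along the tool's x, y, z in mm, then the turn about the tool's z in rad. In form: [[x, y, z, twist], ...]. A call has 1 to 20 rows; each row is the pose to reach, as a shift and turn from the pose commanded when the call began, along the tool's axes at that moment; what a row does not reach only later rows make up. A row lasts 1/8 s, in which the tool goes at most 62.5 mm and 10.7 degrees, less where a joint would pass 70% of its speed; a pose out of reach is approached as far as the arm can. A call with a gripper value outside its range is refused whole. "grip" is the finger opening in mm, from 0 to 91.8, set as the call begins (left out, the last holds). The fingers move at their own pace and stop on an object; "grip_force" is the grip in N (left out, the last holds). Time passes only in rows, so rows that repeat a pose let the fingers close. It gives the time, the measured TCP pose, the force and the opening at its end, in the units of the state.
- arm.observe(): the state, without advancing time (a new reading comes with each control period).
- arm.get_image(name): name is "side" or "top" or "wrist"; returns the picture (480x640x3 uint8, red, green, blue); there is no depth.
- arm.camera_info(name): a dict with "mtx" (3x3 intrinsics, pixels), "pose" (4x4, takes a point from camera to world coordinates); the wrist camera has in their place "T_tool_cam" (4x4, takes a point from camera to tool coordinates, whose origin is the TCP and whose axes are the flange's). Camera axes: x right, y down, z forward; pixel columns grow to the right and rows downward; lengths in m; the calibration is good to about 2 mm. A picture is of the moment at which its call begins: read the wrist's pose just before it. camera_info takes no time and is no camera call.
- arm.sign_off(): hands the job in, once; it reports no verdict.
The state is a dict: "clock": time; "joints": joint angles; "dq": joint speeds; "joint_efforts": joint torques, N m; "position": TCP position; "ee_rot": TCP orientation; "force": force on the tool from outside, world axes, zero at the start; "ft_torque": the same for the moment, N m; "width": opening from 0.0 (shut) to 1.0 (fully open).
Only numpy, scipy, OpenCV 4.12 (cv2) and the standard library are available. Lean on these libraries where they do the work, as an engineer would, in place of code of your own. Each camera call takes 0.05 s, during which the arm holds its last target.

## Working session

There is one attempt and no reset: what is moved stays moved. The work goes in short steps, Python scripts to look and compute and a tool call to move; the robot and the scene stay as the last step left them, time stands still between calls to the robot, and variables do not carry over. Pictures are saved under pics/ and viewed, and the job is handed in when it is done.

Besides the shell and the picture viewer there is one more tool, called after "Emit:" as name([rows], argument=value, ...), one row to a line, values as JSON. move_arm: Moves the arm, as the interface text tells. Its arguments: {"type":"object","properties":{"steps":{"type":"array"},"grip":{"type":"number"},"grip_force":{"type":"number"}},"required":["steps"]}

```bash
mkdir -p pics; ls; python3 - <<'E'
from cell import arm
import cv2,numpy as np
np.set_printoptions(precision=4,suppress=True)
s=arm.observe();print(s)
for n in ("side","top","wrist"):
    im=arm.get_image(n);cv2.imwrite(f"pics/{n}0.png",im[:,:,::-1]);c=arm.camera_info(n);print(n,c)
E
```

```text
pics
{'clock': 0.0, 'joints': array([-1.2866,  0.4353,  0.025 ,  1.5741, -0.0116,  1.134 , -0.0751]), 'dq': array([ 0.0006,  0.0004, -0.0005, -0.0003,  0.0026,  0.0022, -0.0001]), 'joint_efforts': array([ -0.0001, -66.7852,   0.9844, -31.4474,  -0.0607,   0.0428,
         0.0002]), 'position': array([0.2357, 0.5786, 0.4039]), 'ee_rot': array([-0.6039, -3.0828,  0.0025]), 'force': array([0.059 , 0.0919, 0.3318]), 'ft_torque': array([-0.0136,  0.0351, -0.0049]), 'width': 0.9970858001101655}
side {'mtx': array([[461.9549,   0.    , 322.7723],
       [  0.    , 461.9549, 238.3685],
       [  0.    ,   0.    ,   1.    ]]), 'pose': array([[ 0.8762, -0.3048,  0.3732,  0.2526],
       [-0.4817, -0.5326,  0.696 , -0.7309],
       [-0.0134, -0.7896, -0.6135,  0.6787],
       [ 0.    ,  0.    ,  0.    ,  1.    ]])}
top {'mtx': array([[550.9148,   0.    , 315.4582],
       [  0.    , 550.9148, 239.3829],
       [  0.    ,   0.    ,   1.    ]]), 'pose': array([[-0.0279, -0.9866,  0.1608,  0.4394],
       [-0.9996,  0.0263, -0.0121, -0.053 ],
       [ 0.0077, -0.1611, -0.9869,  1.2078],
       [ 0.    ,  0.    ,  0.    ,  1.    ]])}
wrist {'mtx': array([[353.6512,   0.    , 323.4754],
       [  0.    , 353.6512, 239.4148],
       [  0.    ,   0.    ,   1.    ]]), 'T_tool_cam': array([[-0.0014, -0.9528, -0.3035,  0.0828],
       [ 1.    , -0.0012, -0.0011, -0.0002],
       [ 0.0007, -0.3035,  0.9528,  0.0196],
       [ 0.    ,  0.    ,  0.    ,  1.    ]])}
```

View pics/top0.png

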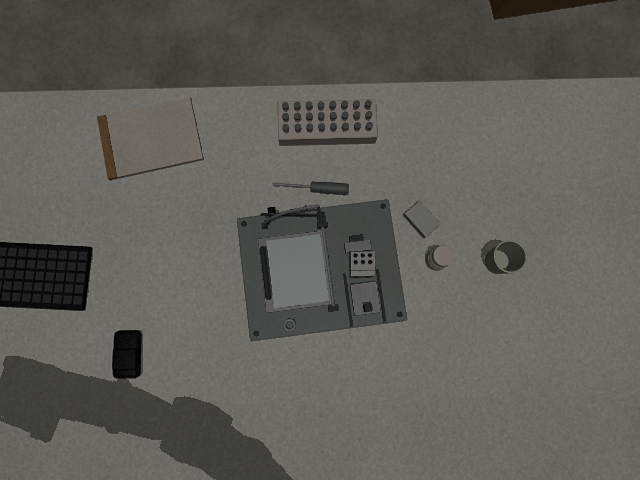

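View pics/side0.png

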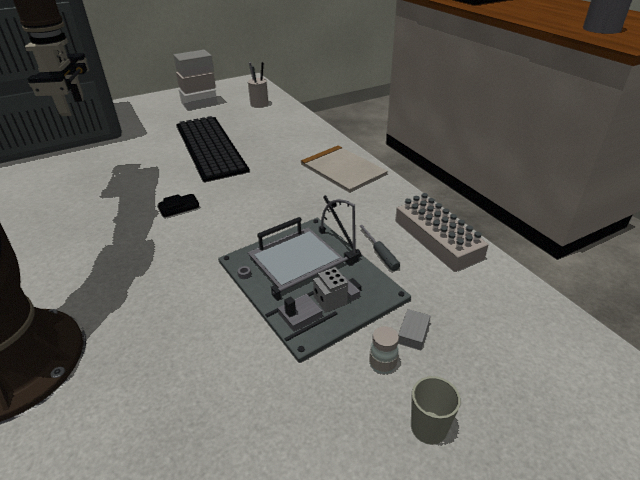

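View pics/wrist0.png

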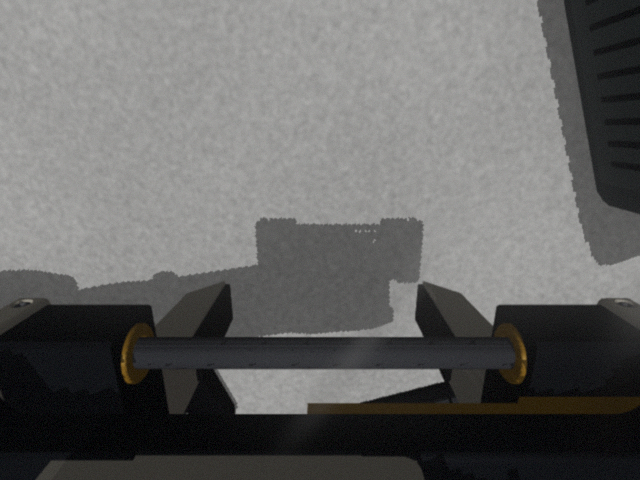

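```bash
cat > h.py <<'E'
from cell import arm
import cv2,numpy as np
from scipy.spatial.transform import Rotation as R
np.set_printoptions(precision=4,suppress=True)
def cam(n):
    c=arm.camera_info(n)
    if n!="wrist": return c["mtx"],c["pose"]
    s=arm.observe();T=np.eye(4);T[:3,:3]=R.from_rotvec(s["ee_rot"]).as_matrix();T[:3,3]=s["position"]
    return c["mtx"],T@c["T_tool_cam"]
def back(n,uv,z,mp=None):
    K,P=mp if mp else cam(n)
    uv=np.atleast_2d(np.array(uv,float))
    d=np.c_[(uv-K[:2,2])/[K[0,0],K[1,1]],np.ones(len(uv))]@P[:3,:3].T
    return P[:3,3]+d*((z-P[2,3])/d[:,2])[:,None]
def proj(n,X,mp=None):
    K,P=mp if mp else cam(n)
    X=np.atleast_2d(X);c=(X-P[:3,3])@P[:3,:3];return c[:,:2]/c[:,2:]*[K[0,0],K[1,1]]+K[:2,2]
def snap(n,f,crop=None,s=1):
    mp=cam(n);im=arm.get_image(n)[:,:,::-1];cv2.imwrite("pics/raw_"+f,im)
    if crop: a,b,c,d=crop;im=im[b:d,a:c]
    if s!=1: im=cv2.resize(im,None,fx=s,fy=s,interpolation=cv2.INTER_CUBIC)
    cv2.imwrite("pics/"+f,im);return mp
def tomove(dst,st=None):
    """world displacement target -> tool-axes mm from current measured"""
    s=arm.observe();M=R.from_rotvec(s["ee_rot"]).as_matrix();return M.T@(np.array(dst)-s["position"])*1000
E
python3 - <<'E'
from h import *
im=cv2.imread("pics/top0.png")[180:360,220:450];cv2.imwrite("pics/topc.png",cv2.resize(im,None,fx=3.4,fy=3.3,interpolation=cv2.INTER_CUBIC))
c=back("top",[(237,218),(391,200),(407,321),(249,341)],.015);print(c)
print(np.linalg.norm(np.diff(np.r_[c,c[:1]],axis=0),axis=1))
print(back("top",[(362,257)],.075))
E
```

```text
[[ 0.6861  0.1041  0.015 ]
 [ 0.7179 -0.2378  0.015 ]
 [ 0.4512 -0.2588  0.015 ]
 [ 0.4185  0.0799  0.015 ]]
[0.3434 0.2675 0.3404 0.2687]
[[ 0.5844 -0.1622  0.075 ]]
```

View pics/topc.png

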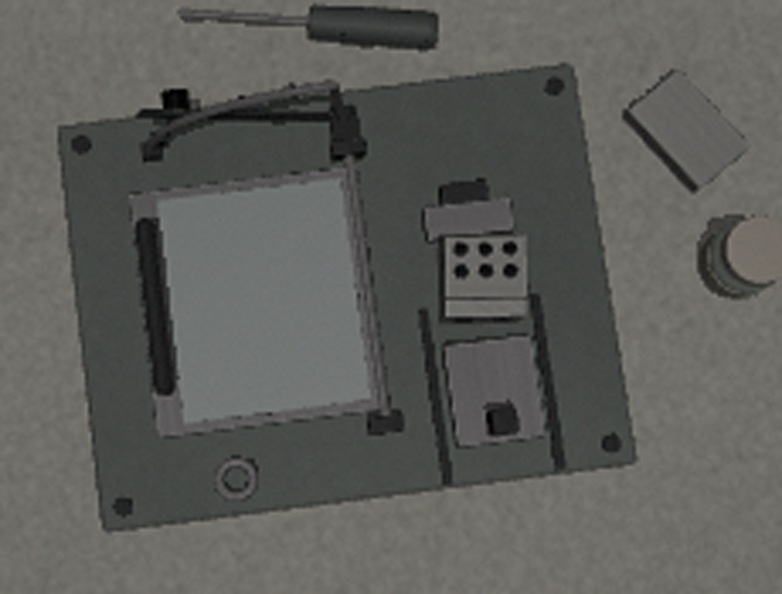

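```bash
python3 - <<'E'
from h import *
s=arm.observe();M=R.from_rotvec(s["ee_rot"]).as_matrix();print(M)
print(np.degrees(np.arctan2(M[1,0],M[0,0])))
print(tomove([.56,-.12,.42]))
E
```

```text
[[-0.9261  0.3773 -0.0003]
 [ 0.3773  0.9261 -0.0011]
 [-0.0001 -0.0012 -1.    ]]
157.83045516221006
[-563.9079 -524.6767  -15.1735]
```

Emit:
move_arm([
  [-43,-40,-1,-0.04],
  [-87,-80,-2,-0.08],
  [-130,-121,-4,-0.12],
  [-174,-161,-5,-0.16],
  [-217,-202,-6,-0.2],
  [-260,-242,-7,-0.24],
  [-304,-282,-8,-0.28],
  [-347,-323,-9,-0.32],
  [-390,-363,-10,-0.35],
  [-434,-404,-11,-0.38],
  [-477,-444,-13,-0.42],
  [-520,-484,-14,-0.46],
  [-564,-525,-15,-0.478],
  [-564,-525,-15,-0.478],
  [-564,-525,-15,-0.478],
  [-564,-525,-15,-0.478],
])

```text
clock: 2.15
position: [0.5598, -0.1186, 0.4196]
ee_rot: [0.146, -3.138, -0.001]
force: [0.1, 0.6, -0.3]
width: 0.999
```

```bash
python3 - <<'E'
from h import *
import pickle
mp=snap("wrist","w1.png");pickle.dump(mp,open("w1.pkl","wb"));s=arm.observe();print(s["clock"],s["joints"],s["position"],s["dq"])
E
```

```text
2.2 [-0.1468  0.3417  0.3545  1.7055 -0.1306  1.1179  1.9104] [ 0.5599 -0.1186  0.4197] [-0.0011 -0.0005  0.0047 -0.0037  0.0013  0.0006  0.0029]
```

View pics/w1.png

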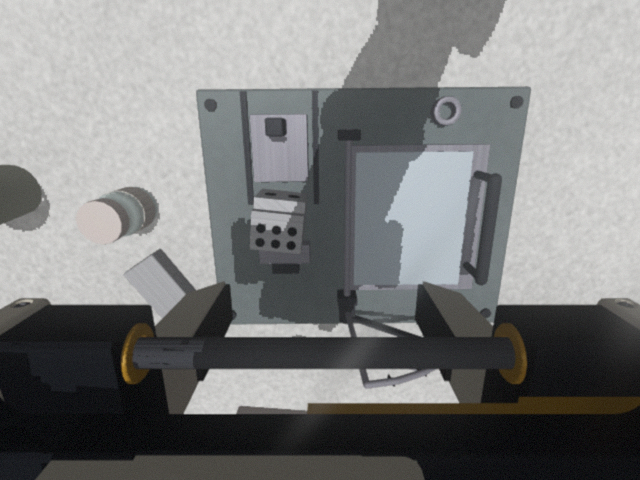

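```bash
python3 - <<'E'
from h import *
im=cv2.imread("pics/raw_w1.png")
cv2.imwrite("pics/w1a.png",cv2.resize(im[95:285,225:335],None,fx=3.1,fy=3.1,interpolation=cv2.INTER_CUBIC))
cv2.imwrite("pics/w1b.png",cv2.resize(im[80:335,190:540],None,fx=2.25,fy=2.25,interpolation=cv2.INTER_CUBIC))
E
```

```text
(no output)
```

View pics/w1a.png

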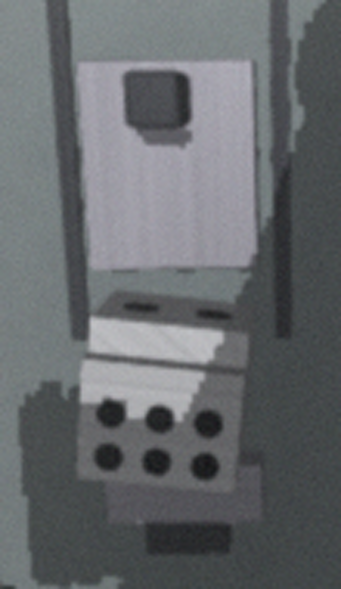

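View pics/w1b.png

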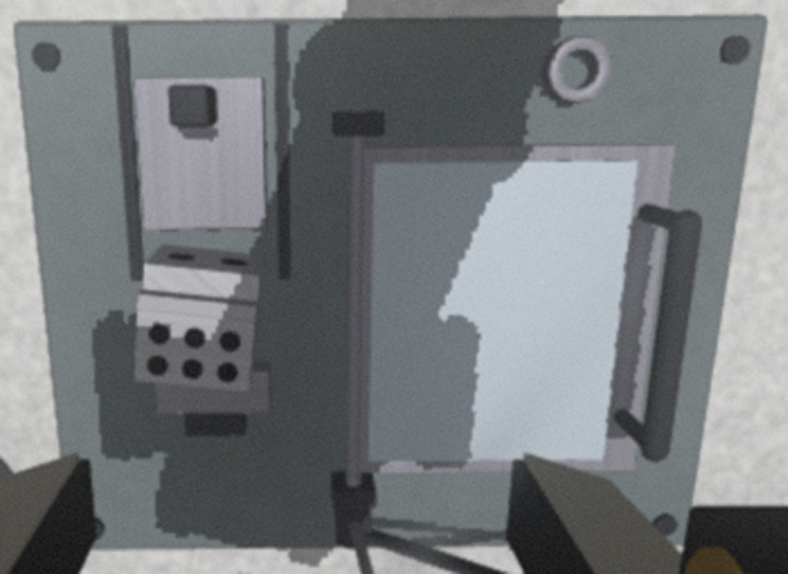

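```bash
cat > m1.py <<'E'
from h import *
import pickle
mp=pickle.load(open("w1.pkl","rb"))
A=lambda p:np.array(p,float)/3.1+[225,95]
B=lambda p:np.array(p,float)/2.25+[190,80]
a=np.radians(5.2);ex=np.array([np.cos(a),np.sin(a)]);ey=np.array([-np.sin(a),np.cos(a)])
def show(n,p,z):
    X=back("wrist",p,z,mp)[:,:2];print(n,X.tolist());d=np.diff(np.r_[X,X[:1]],axis=0)
    print("   len",np.linalg.norm(d,axis=1)*1e3,"ang",np.degrees(np.arctan2(d[:,1],d[:,0])),"mean",X.mean(0), "st",np.c_[X@ex,X@ey].tolist())
    return X
show("block top39",A([(86,358),(247,372),(233,491),(78,480)]),.075)
show("ledge edge",A([(92,318),(247,333)]),.065)
show("jaw",A([(78,61),(252,61),(257,267),(90,270)]),.033)
show("post",A([(124,72),(188,70),(190,126),(126,128)]),.069)
show("flap",B([(360,148),(675,146),(633,470),(367,472)]),.033)
show("bar",B([(688,215),(655,455)]),.072)
show("screws",B([(46,57),(735,50),(665,524)]),.015)
show("plate",B([(15,22),(766,15)]),.015)
show("fixedjaw",A([(108,522),(263,520)]),.033)
E
python3 m1.py
```

```text
block top39 [[0.557820038917767, -0.18565821021407652], [0.5576984589861252, -0.1367326801491853], [0.5964848725623827, -0.13821085926510643], [0.5972734410221496, -0.1869292770685827]]
   len [48.9257 38.8146 48.7248 39.4739] ang [ 90.1424  -2.1825 -89.0727 178.1547] mean [ 0.5773 -0.1619] st [[0.5386975913669539, -0.23545078444030637], [0.5430107588371723, -0.18671559325175965], [0.5815035718087633, -0.19170300151069986], [0.5778734189264033, -0.24029238372060766]]
ledge edge [[0.5474724945030556, -0.186027146536563], [0.5477813122480836, -0.13798554736680263]]
   len [48.0426 48.0426] ang [ 89.6317 -90.3683] mean [ 0.5476 -0.162 ] st [[0.5283591956695214, -0.23488037771893697], [0.5330208765333935, -0.18706448757025343]]
jaw [[0.4724107825498892, -0.19881948370233182], [0.46736971436563135, -0.1441056118550812], [0.5319009797257482, -0.1374448689894763], [0.538006613727033, -0.1929066949511663]]
   len [54.9456 64.8741 55.7969 65.8618] ang [  95.2641    5.893   -83.7178 -174.8493] mean [ 0.5024 -0.1683] st [[0.4524470052778635, -0.24081703009578337], [0.4523855434989288, -0.185871
[... 1501 characters left out ...]
    5.6876 -121.918 ] mean [ 0.5257 -0.0282] st [[0.44294691454590074, -0.2842423219280302], [0.4396288762570915, 0.027484001497197014], [0.6804081028818114, 0.02953295538720656]]
plate [[0.45342637423914467, -0.25666544038741923], [0.4197406437707157, 0.07726005842059105]]
   len [335.6203 335.6203] ang [ 95.7604 -84.2396] mean [ 0.4366 -0.0897] st [[0.4282980009158592, -0.29670430997274616], [0.4250154370371688, 0.0388999092584078]]
fixedjaw [[0.6277884376314262, -0.18354140083307113], [0.6219353253778157, -0.12820253648005142]]
   len [55.6475 55.6475] ang [ 96.0376 -83.9624] mean [ 0.6249 -0.1559] st [[0.6085698799380163, -0.23968410351064515], [0.6077563608228267, -0.18404250919861537]]
```

```bash
cat >> m1.py <<'E'
print("-----")
a=np.radians(5.65);ex=np.array([np.cos(a),np.sin(a)]);ey=np.array([-np.sin(a),np.cos(a)])
Q=lambda p,z:(lambda X:np.c_[X@ex,X@ey])(back("wrist",p,z,mp)[:,:2])
f=Q(B([(360,148),(675,146),(633,470),(367,472)]),.033);print(f)
j=Q(A([(78,61),(252,61),(257,267),(90,270)]),.033);print(j)
p=Q(A([(124,72),(188,70),(190,126),(126,128)]),.069);print(p.mean(0))
fj=Q(A([(108,522),(263,520)]),.033);print(fj)
b=Q(B([(688,215),(655,455)]),.072);print("bar",b)
pl=Q(B([(15,22),(766,15)]),.015);print("plate",pl)
h=Q(B([(356,140),(352,480)]),.03);print("hinge",h)
nx=(f[0,0]+f[3,0]+f[1,0]+f[2,0])/4;ny=(j[:,1].mean()+fj[:,1].mean())/2
print("nest st",nx,ny,"world",nx*ex+ny*ey)
print("bar pred st y", ny+.202, "jaw opening", nx-.025-j[2:,0].mean())
E
python3 m1.py | sed -n '/-----/,$p'
```

```text
-----
[[ 0.4807 -0.1462]
 [ 0.4808 -0.0056]
 [ 0.6395 -0.0053]
 [ 0.6397 -0.1401]]
[[ 0.4505 -0.2444]
 [ 0.4509 -0.1894]
 [ 0.5158 -0.1891]
 [ 0.5164 -0.2449]]
[ 0.4622 -0.2154]
[[ 0.6067 -0.2445]
 [ 0.6063 -0.1888]]
bar [[ 0.5062 -0.0144]
 [ 0.6134 -0.0141]]
plate [[ 0.426  -0.3001]
 [ 0.4253  0.0356]]
hinge [[ 0.4773 -0.1478]
 [ 0.6456 -0.1474]]
nest st 0.5601672748638312 -0.21679940243406837 world [ 0.5788 -0.1606]
bar pred st y -0.014799402434068354 jaw opening 0.019074137236511746
```

```bash
cat >> h.py <<'E'
def ya():
    M=R.from_rotvec(arm.observe()["ee_rot"]).as_matrix();return np.degrees(np.arctan2(M[1,1],M[0,1]))
E
python3 - <<'E'
from h import *
print(ya(), tomove([.572,-.162,.28]),tomove([.572,-.162,.218]),np.radians(ya()-89.8))
E
```

```text
95.35058115094319 [ -8.0631 -44.413  139.6786] [ -8.0685 -44.4637 201.6786] 0.09687591648309499
```

Emit:
move_arm([
  [-4,-22,30,0.05],
  [-8,-44,75,0.097],
  [-8,-44,115,0.097],
  [-8,-44,145,0.097],
  [-8,-44,170,0.097],
  [-8,-44,190,0.097],
  [-8,-44,201,0.097],
  [-8,-44,201,0.097],
  [-8,-44,201,0.097],
], grip=91.8)

```text
clock: 3.32
position: [0.5724, -0.1631, 0.2196]
ee_rot: [0.009, 3.14, -0.0]
force: [0.9, 0.9, -0.3]
width: 1.003
```

```bash
python3 - <<'E'
from h import *
mp=snap("wrist","w2.png");s=arm.observe();print(s["position"],ya(),s["force"])
snap("side","s2.png",(220,180,420,360),3)
E
```

```text
[ 0.5724 -0.1632  0.2197] 89.67385117670504 [-0.7598  0.046  -0.5663]
```

View pics/w2.png

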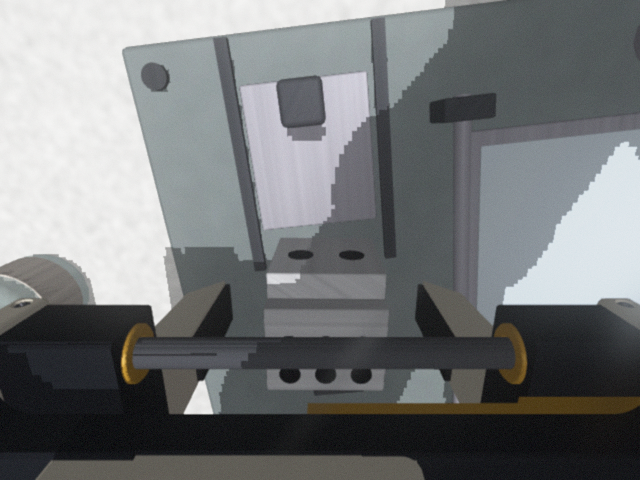

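View pics/s2.png

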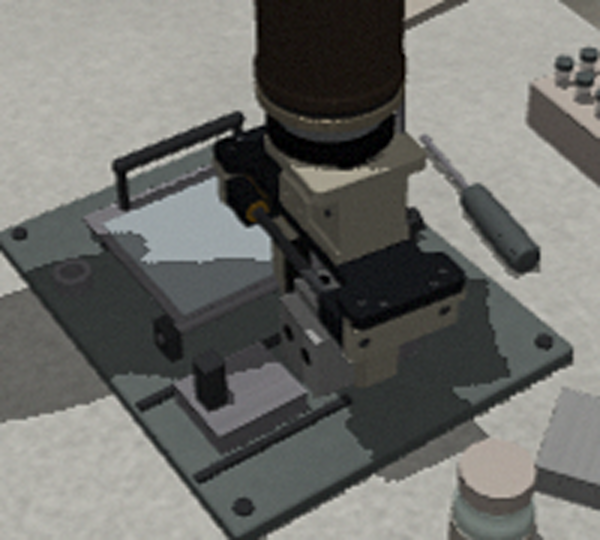

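Emit:
move_arm([
  [0,0,0,0],
  [0,0,0,0],
  [0,0,0,0],
  [0,0,0,0],
  [0,0,0,0],
  [0,0,0,0],
], grip=40, grip_force=35)

```text
clock: 4.18
position: [0.572, -0.1631, 0.2187]
ee_rot: [-0.009, -3.141, -0.0]
force: [-0.6, 1.0, -0.5]
width: 0.542
```

Emit:
move_arm([
  [0,0,-10,0],
  [0,0,-25,0],
  [0,0,-40,0],
  [0,0,-45,0.1],
  [0,0,-45,0.25],
  [0,0,-45,0.4],
  [0,0,-45,0.55],
  [0,0,-45,0.7],
  [0,0,-45,0.85],
  [0,0,-45,1.0],
  [0,0,-45,1.15],
  [0,0,-45,1.3],
  [0,0,-45,1.4],
  [0,0,-45,1.466],
  [0,0,-45,1.466],
  [0,0,-45,1.466],
])

```text
clock: 6.18
position: [0.5721, -0.1631, 0.2642]
ee_rot: [2.107, 2.33, 0.001]
force: [-0.6, -0.2, -3.9]
width: 0.542
```

```bash
python3 - <<'E'
from h import *
mp=snap("wrist","w3.png");s=arm.observe();print(s["position"],ya(),s["force"],s["width"],s["joints"])
print(tomove([.5718,-.1613,.219]))
snap("side","s3.png",(220,180,420,360),3)
E
```

```text
[ 0.5721 -0.1632  0.2641] 5.747412870892127 [ 0.5469 -0.7271 -4.7213] 0.5437433667524189 [-0.3028  0.6307  0.7395  1.8436 -0.5425  0.8798  0.799 ]
[ 1.8964 -0.1022 45.1038]
```

View pics/w3.png

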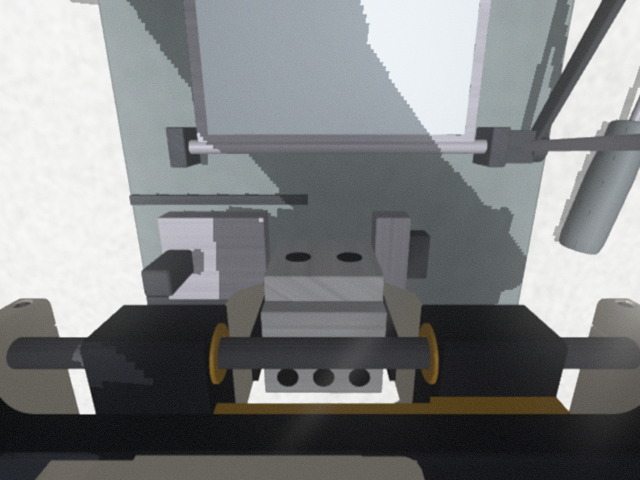

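View pics/s3.png

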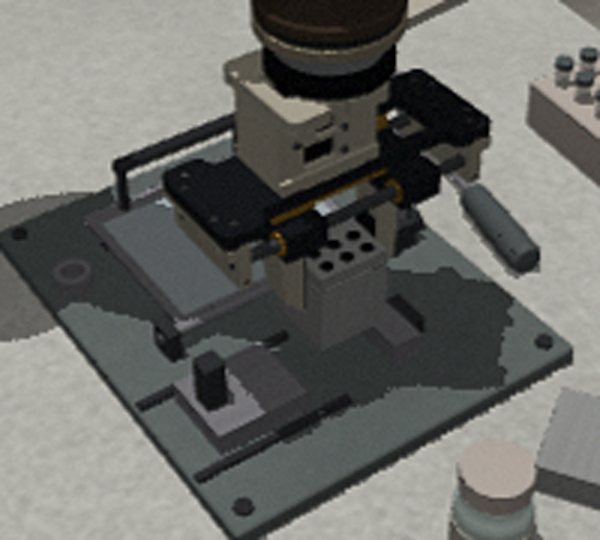

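```bash
python3 - <<'E'
from h import *
a=np.radians(5.7);ex=np.array([np.cos(a),np.sin(a)]);ey=np.array([-np.sin(a),np.cos(a)])
n=np.array([.5788,-.1606])
X=back("wrist",[(375,213),(379,288),(268,213),(265,297),(410,213),(160,214)],.033)[:,:2]-n
print(np.c_[X@ex,X@ey]*1e3)
X=arm.observe()["position"][:2]-n;print(X@ex*1e3,X@ey*1e3)
# ledge-edge / bored face middle top
X=back("wrist",[(266,302),(383,301)],.110)[:,:2]-n;print(np.c_[X@ex,X@ey]*1e3)
E
```

```text
[[  24.2736   30.0782]
 [  29.0894  -20.3915]
 [ -41.3087   30.1271]
 [ -46.0695  -26.8904]
 [  45.7195   30.0622]
 [-107.6221   29.5474]]
-6.9919595149206195 -1.9559460943651372
[[-31.5755   9.9337]
 [ 17.8772  10.3769]]
```

Emit:
move_arm([
  [3,0,12,0],
  [3,0,27,0],
  [3,0,38,0],
  [3,0,42,0],
  [3,0,44.5,0],
  [3,0,44.5,0],
  [3,0,44.5,0],
])

```text
clock: 7.15
position: [0.5718, -0.1604, 0.2196]
ee_rot: [2.109, 2.328, 0.001]
force: [-0.3, -0.3, -4.8]
width: 0.544
```

```bash
python3 - <<'E'
from h import *
mp=snap("wrist","w4.png");s=arm.observe();print(s["position"],ya(),s["force"],s["width"])
E
```

```text
[ 0.5718 -0.1603  0.2196] 5.669289598373718 [-0.1647  0.2629 -3.9174] 0.5382835096472789
```

View pics/w4.png

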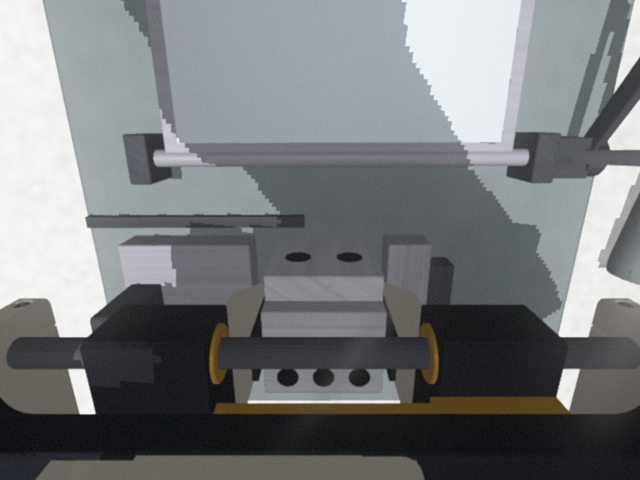

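Emit:
move_arm([
  [0,0,1,0],
  [0,0,1.5,0],
  [0,0,1.5,0],
])

```text
clock: 7.58
position: [0.5718, -0.1604, 0.2187]
ee_rot: [2.109, 2.328, 0.002]
force: [-2.8, 1.0, 6.6]
width: 0.542
```

Seated (contact force +6.6 N vs −4 hanging). Release and raise.

Emit:
move_arm([
  [0,0,0,0],
  [0,0,0,0],
  [0,0,0,0],
  [0,0,-10,0],
  [0,0,-35,0],
  [0,0,-70,0],
  [0,0,-100,0],
  [0,0,-100,0],
], grip=68)

```text
clock: 8.57
position: [0.5723, -0.1609, 0.3205]
ee_rot: [2.107, 2.326, 0.004]
force: [0.4, 0.2, -0.0]
width: 0.738
```

```bash
python3 - <<'E'
from h import *
import pickle
mp=snap("wrist","w5.png");pickle.dump(mp,open("w5.pkl","wb"));s=arm.observe();print(s["position"],ya(),s["force"],s["width"])
E
```

```text
[ 0.5719 -0.1604  0.319 ] 5.674920891045411 [-0.0664  0.548  -0.1468] 0.7437845130928293
```

View pics/w5.png

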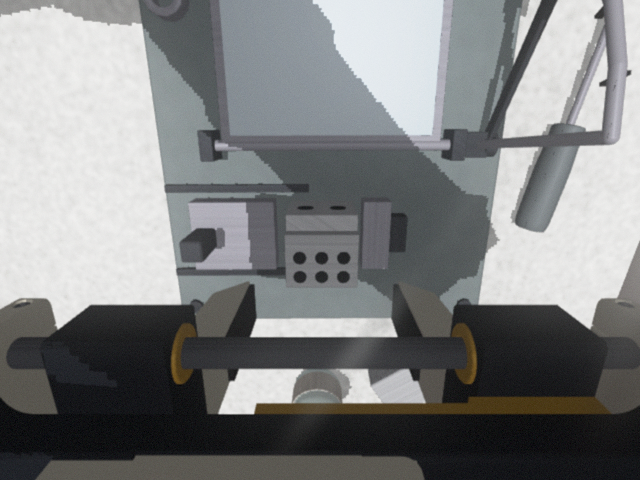

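```bash
python3 - <<'E'
from h import *
print(tomove([.4812,-.1692,.219]),arm.observe()["width"])
E
```

```text
[  0.2398 -91.373   99.7563] 0.7437845130928293
```

Emit:
move_arm([
  [0,-40,0,0],
  [0,-80,0,0],
  [0,-91,20,0],
  [0,-91,45,0],
  [0,-91,70,0],
  [0,-91,90,0],
  [0,-91,99,0],
  [0,-91,99,0],
], grip=56)

```text
clock: 9.62
position: [0.4808, -0.1693, 0.2182]
ee_rot: [-2.108, -2.327, 0.001]
force: [0.0, 0.6, -1.0]
width: 0.611
```

```bash
python3 - <<'E'
from h import *
mp=snap("wrist","w6.png");s=arm.observe();print(s["position"],ya(),s["force"],s["width"])
snap("side","s6.png",(220,180,420,360),3)
E
```

```text
[ 0.4811 -0.1694  0.2188] 5.654586809314697 [-0.7101 -0.0739 -0.1205] 0.6100322465929775
```

View pics/w6.png

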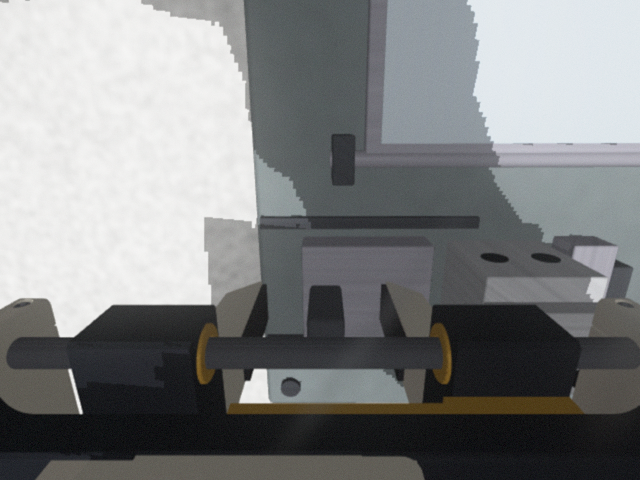

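View pics/s6.png

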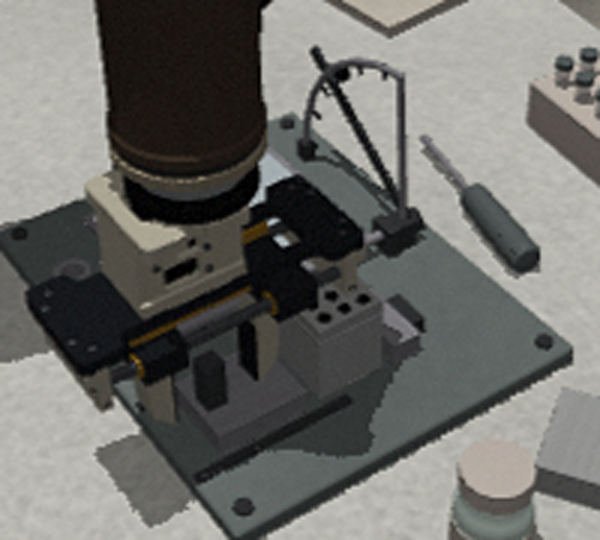

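Emit:
move_arm([
  [0,0,0,0],
  [0,0,0,0],
  [0,0,0,0],
  [0,0,0,0],
  [0,0,0,0],
], grip=8, grip_force=30)

```text
clock: 10.35
position: [0.4812, -0.1692, 0.2188]
ee_rot: [2.109, 2.329, 0.0]
force: [-0.1, 0.8, 0.8]
width: 0.176
```

Emit:
move_arm([
  [0,3,0,0],
  [0,6,0,0],
  [0,9,0,0],
  [0,12,0,0],
  [0,14.5,0,0],
  [0,16.5,0,0],
  [0,16.5,0,0],
  [0,16.5,0,0],
])

```text
clock: 11.35
position: [0.4974, -0.1677, 0.2188]
ee_rot: [-2.109, -2.328, 0.0]
force: [-4.7, -0.3, 7.4]
width: 0.175
```

Emit:
move_arm([
  [0,0.7,0,0],
  [0,1.4,0,0],
  [0,2.0,0,0],
  [0,2.0,0,0],
])

```text
clock: 11.85
position: [0.4991, -0.1675, 0.2188]
ee_rot: [-2.108, -2.327, 0.001]
force: [-5.1, 0.8, 7.8]
width: 0.171
```

Emit:
move_arm([
  [0,0.7,0,0],
  [0,1.4,0,0],
  [0,1.4,0,0],
])

```text
clock: 12.22
position: [0.5005, -0.1674, 0.2188]
ee_rot: [-2.108, -2.327, 0.001]
force: [-6.0, 1.3, 7.7]
width: 0.17
```

Emit:
move_arm([
  [0,0.7,0,0],
  [0,1.4,0,0],
  [0,1.4,0,0],
])

```text
clock: 12.6
position: [0.501, -0.1674, 0.2187]
ee_rot: [-2.108, -2.326, 0.002]
force: [-10.1, 0.2, 13.7]
width: 0.173
```

```bash
python3 - <<'E'
from h import *
mp=snap("wrist","w7.png");s=arm.observe();print(s["position"],ya(),s["force"],s["width"])
snap("side","s7.png",(220,180,420,360),3)
E
```

```text
[ 0.501  -0.1674  0.2187] 5.617427267642437 [-9.8113  0.9495 12.6187] 0.17470349776890198
```

View pics/w7.png

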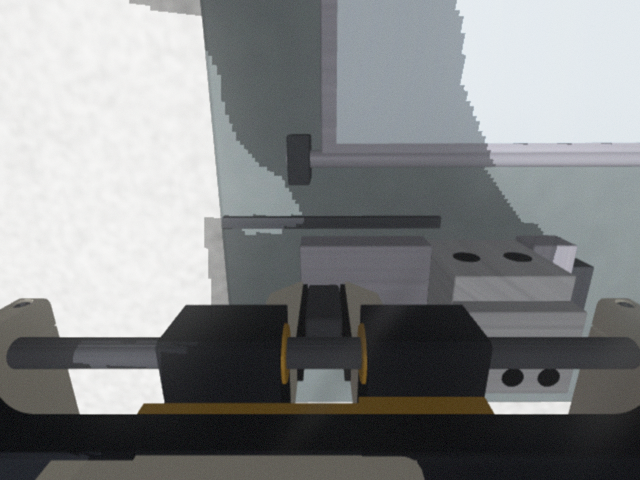

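View pics/s7.png

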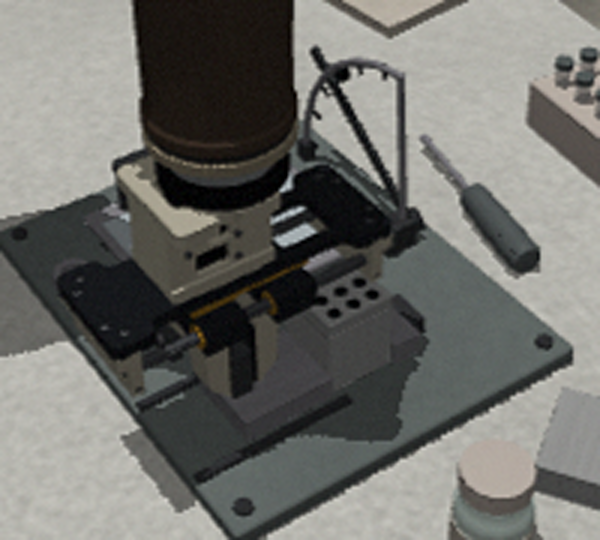

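Emit:
move_arm([
  [0,0.7,0,0],
  [0,1.2,0,0],
  [0,1.2,0,0],
  [0,1.2,0,0],
])

```text
clock: 13.2
position: [0.5013, -0.1675, 0.2187]
ee_rot: [-2.108, -2.324, 0.003]
force: [-14.6, 1.5, 17.4]
width: 0.174
```

Emit:
move_arm([
  [0,0,0,0],
  [0,0,0,0],
  [0,0,0,0],
  [0,-1,-20,0],
  [0,-1,-55,0],
  [0,0,-100,0],
  [20,0,-150,0],
  [20,30,-180,0],
  [20,30,-180,0],
], grip=50)

```text
clock: 14.32
position: [0.5338, -0.1434, 0.4009]
ee_rot: [2.102, 2.328, 0.004]
force: [-0.2, 0.2, -0.9]
width: 0.546
```

```bash
python3 - <<'E'
from h import *
import pickle
mp=snap("wrist","w8.png");pickle.dump(mp,open("w8.pkl","wb"));s=arm.observe();print(s["position"],ya(),s["force"],s["width"])
snap("side","s8.png",(220,180,420,360),3)
im=cv2.imread("pics/raw_w8.png");cv2.imwrite("pics/w8b.png",cv2.resize(im[150:300,150:450],None,fx=2.6,fy=2.6,interpolation=cv2.INTER_CUBIC))
E
```

```text
[ 0.5322 -0.1438  0.3992] 5.7544044485712025 [-0.7377 -0.3678 -1.6676] 0.5426447943137465
```

View pics/w8.png

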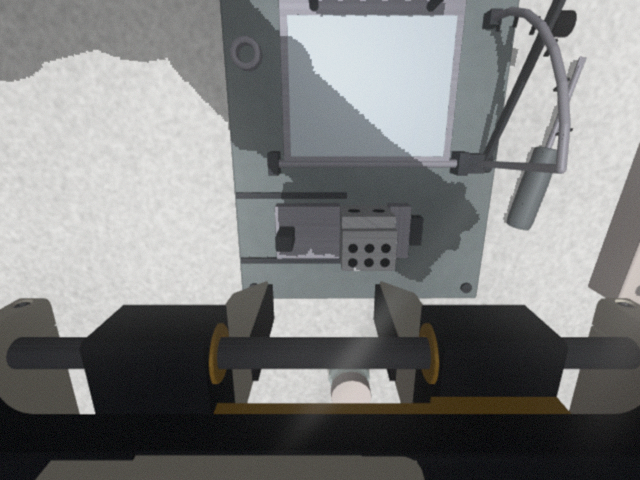

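View pics/w8b.png

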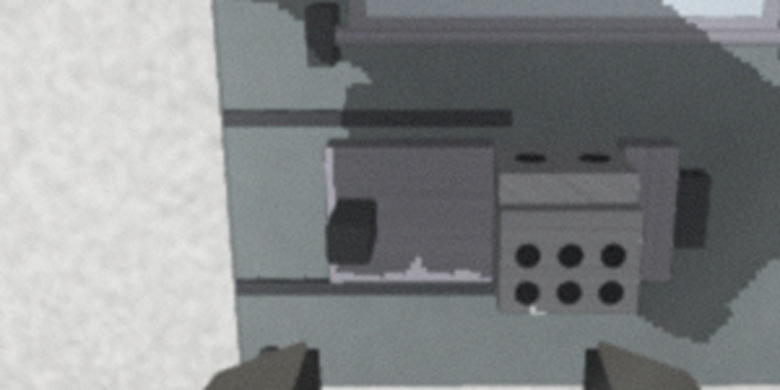

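View pics/s8.png

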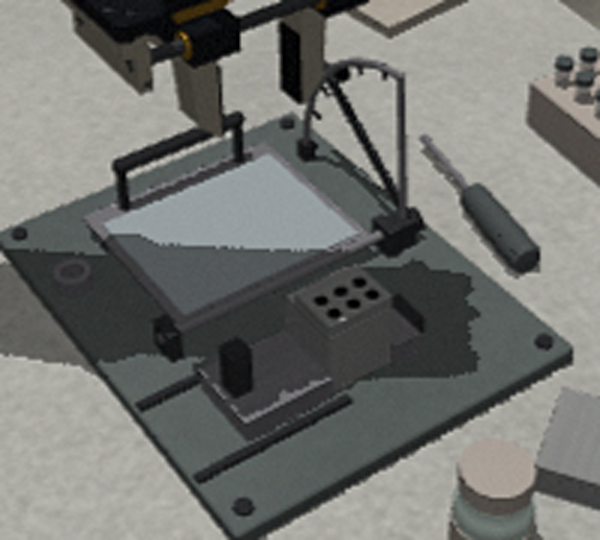

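```bash
python3 - <<'E'
from h import *
im=cv2.imread("pics/raw_s8.png");cv2.imwrite("pics/s8p.png",cv2.resize(im[180:280,300:380],None,fx=7,fy=6,interpolation=cv2.INTER_CUBIC))
im=cv2.imread("pics/raw_w8.png");cv2.imwrite("pics/w8p.png",cv2.resize(im[0:190,440:600],None,fx=3.1,fy=3.1,interpolation=cv2.INTER_CUBIC))
E
```

```text
(no output)
```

View pics/s8p.png

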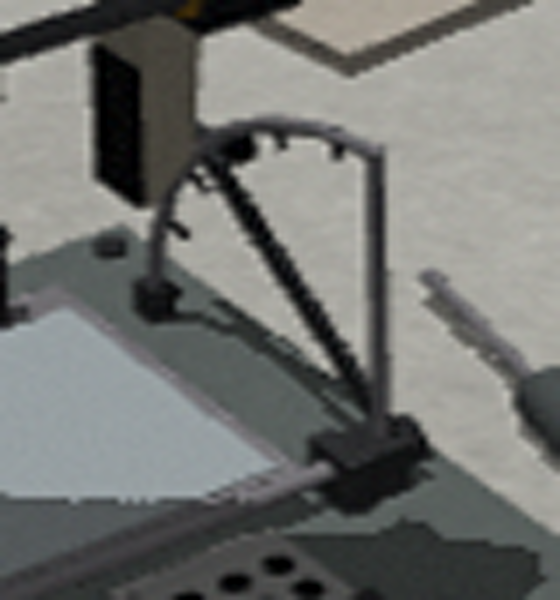

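View pics/w8p.png

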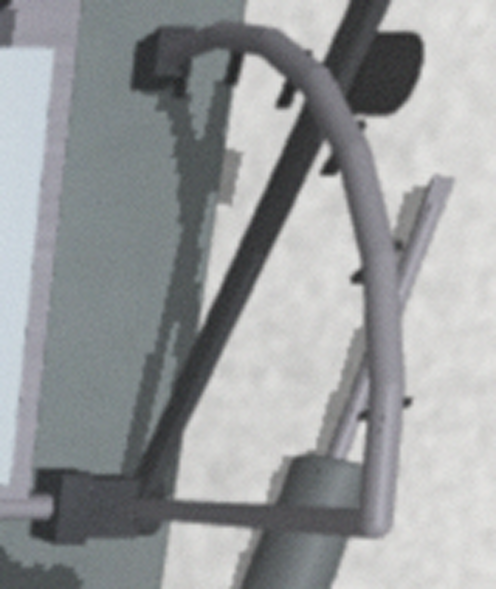

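```bash
cat > pt.py <<'E'
from h import *
import pickle
a=np.radians(5.65);ex=np.array([np.cos(a),np.sin(a),0]);ey=np.array([-np.sin(a),np.cos(a),0])
n=np.array([.5788,-.1606,.015])
H=n+.070*ey+.015*np.array([0,0,1])
def ray(uv,mp):
    K,P=mp;d=np.array([(uv[0]-K[0,2])/K[0,0],(uv[1]-K[1,2])/K[1,1],1])@P[:3,:3].T;return P[:3,3],d
def inplane(uv,mp,x=.114):
    o,d=ray(uv,mp);t=(x-(o-H)@ex)/(d@ex);X=o+t*d-H;return X@ey*1e3,X[2]*1e3
E
python3 - <<'E'
from pt import *
ms=cam("side");w8=pickle.load(open("w8.pkl","rb"))
def rep(n,pts,mp):
    Y=np.array([inplane(p,mp) for p in pts]);print(n,Y.tolist(),"ang from hinge",np.arctan2(Y[:,1],Y[:,0]),"slope",np.arctan2(*(Y[-1]-Y[0])[::-1]))
rep("side",[(352.9,247.5),(343.5,230.5),(334.3,213.3)],ms)
rep("w8",[(440+150/3.1,480/3.1),(440+270/3.1,210/3.1),(440+340/3.1,75/3.1)],w8)
E
```

```text
side [[13.798066596069846, 8.273610590508712], [49.159606269428735, 33.42995681514452], [84.30032534196577, 59.94784850471882]] ang from hinge [0.5401 0.5972 0.6182] slope 0.632495889120143
w8 [[8.158698648604496, 8.926462787713835], [76.72362668912159, 53.1208527965977], [101.18505383143899, 73.50661643533493]] ang from hinge [0.8303 0.6056 0.6283] slope 0.6068318555179015
```

```bash
python3 - <<'E'
from pt import *
ms=cam("side");w8=pickle.load(open("w8.pkl","rb"))
S=lambda u,v:(300+u/7,180+v/6)
W=lambda u,v:(440+u/3.1,v/3.1)
for nm,p in dict(m1=(178,230),m2=(200,182),knob=(235,150),m3=(280,142),m4=(338,152),top=(376,150),armtip=(215,158)).items():
    for x in (.114,.125): Y=inplane(S(*p),ms,x);print("side",nm,x,Y,np.hypot(*Y),np.degrees(np.arctan2(Y[1],Y[0])))
for nm,p in dict(mA=(232,68),mB=(290,92),mC=(340,155),mD=(370,270),mE=(372,408),top=(372,530),knob=(390,75),armcross=(325,100)).items():
    for x in (.114,.125): Y=inplane(W(*p),w8,x);print("w8",nm,x,Y,np.hypot(*Y),np.degrees(np.arctan2(Y[1],Y[0])))
im=cv2.imread("pics/raw_w8.png");cv2.imwrite("pics/w8q.png",cv2.resize(im[0:70,480:590],None,fx=7,fy=7,interpolation=cv2.INTER_CUBIC))
im=cv2.imread("pics/side0.png");cv2.imwrite("pics/s0q.png",cv2.resize(im[185:265,310:370],None,fx=10,fy=7.5,interpolation=cv2.INTER_CUBIC))
E
```

```text
side m1 0.114 (np.float64(119.67122610925162), np.float64(25.748755260145888)) 122.40997000219598 12.142776817277728
side m1 0.125 (np.float64(135.79250690567056), np.float64(11.89751041864176)) 136.31271285499486 5.007204388189031
side m2 0.114 (np.float64(106.62687320188016), np.float64(55.530836883247034)) 120.22048050878693 27.510314846399876
side m2 0.125 (np.float64(122.45811335631093), np.float64(42.341795382532936)) 129.57166805672983 19.07362178102793
side knob 0.114 (np.float64(87.13323744690454), np.float64(80.62679030298573)) 118.71343808743929 42.77893927212098
side knob 0.125 (np.float64(102.53103742463959), np.float64(67.99575627821532)) 123.02860036275835 33.55124006336561
side m3 0.114 (np.float64(63.33352669030434), np.float64(96.98662055949606)) 115.834106249339 56.85494008298221
side m3 0.125 (np.float64(78.20214109356203), np.float64(84.71934667707285)) 115.2950240600497 47.290731554097476
side m4 0.114 (np.float64(34.0846675372044), np.float64(108.58068622536068)) 113.80478892512383 72.57235523597038
side m4 0.125 (np.float64(48.30293477901804), np.float64(96.57
[... 1643 characters left out ...]
278580836
w8 top 0.114 (np.float64(5.88610826674794), np.float64(115.34172518840785)) 115.49181719916817 87.07862131859639
w8 top 0.125 (np.float64(3.9162538924456345), np.float64(98.86035765840931)) 98.93789648511184 87.73147132096183
w8 knob 0.114 (np.float64(96.76319376440911), np.float64(91.9171967459708)) 133.46118059243327 43.52875993917795
w8 knob 0.125 (np.float64(101.14510661499185), np.float64(73.7985941395581)) 125.2060904634167 36.115645347710284
w8 armcross 0.114 (np.float64(97.21261569649657), np.float64(69.21116285958392)) 119.33347273473014 35.44921572730618
w8 armcross 0.125 (np.float64(101.62594046442621), np.float64(49.505543668551724)) 113.04260537159422 25.97232989905791
```

View pics/w8q.png

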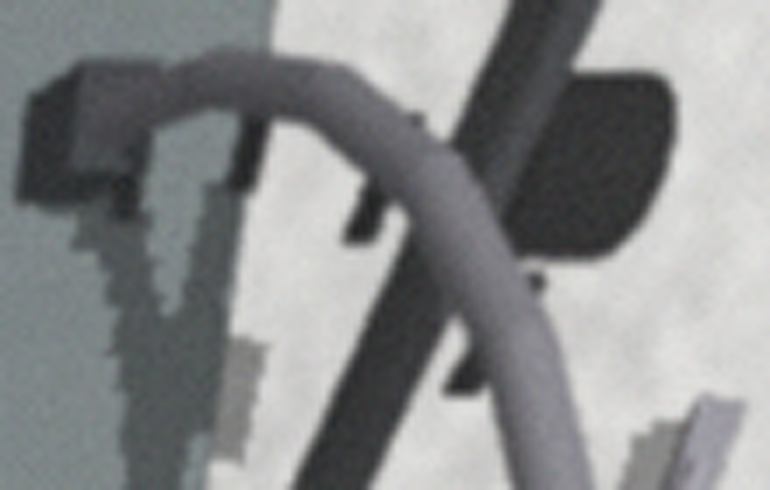

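View pics/s0q.png

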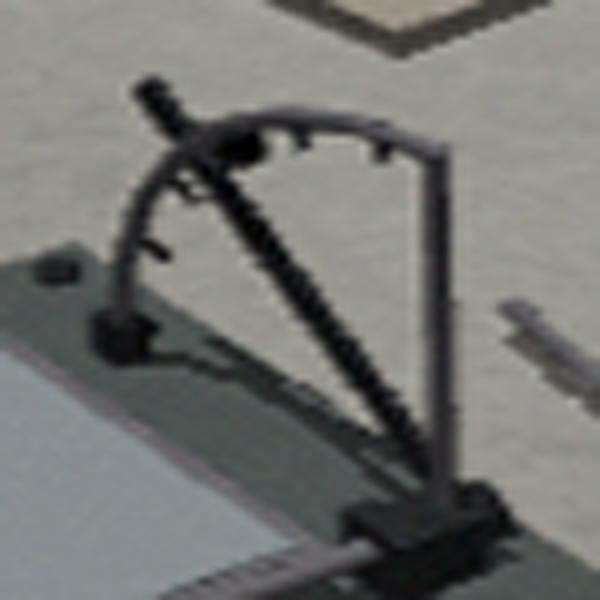

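```bash
python3 - <<'E'
from h import *
print(tomove([.5587,.0406,.34]),tomove([.5587,.0406,.231]),np.radians(ya()+84.35))
E
```

```text
[181.0304  45.6392  58.2423] [181.037   45.6811 167.2423] 1.571469083764444
```

Emit:
move_arm([
  [18,5,0,0.15],
  [36,9,0,0.3],
  [55,14,0,0.47],
  [75,18,0,0.64],
  [95,23,5,0.8],
  [115,28,10,0.97],
  [130,33,15,1.13],
  [150,38,25,1.3],
  [170,43,35,1.45],
  [181,46,45,1.571],
  [181,46,58,1.571],
  [181,46,58,1.571],
  [181,46,58,1.571],
])

```text
clock: 16.05
position: [0.5591, 0.0394, 0.3409]
ee_rot: [3.138, 0.155, 0.0]
force: [-0.5, -0.7, 0.6]
width: 0.55
```

```bash
python3 - <<'E'
from pt import *
mp=snap("wrist","w9.png");pickle.dump(mp,open("w9.pkl","wb"));s=arm.observe();print(s["clock"],s["position"],ya(),s["joints"],s["width"])
print(tomove([.5587,.0406,.231]))
print(proj("wrist",[H+.132*ey+np.array([0,0,.042])+x*ex for x in(-.045,0,.045)]))
E
```

```text
16.1 [0.5593 0.0395 0.3412] -84.35715000066389 [-0.9417  0.6844  1.246   1.8713 -0.7225  1.1346 -0.8972] 0.5458015305267203
[ -0.5122  -1.1156 110.1622]
[[322.2184 297.9661]
 [322.0579 243.3927]
 [321.8797 182.8119]]
```

View pics/w9.png

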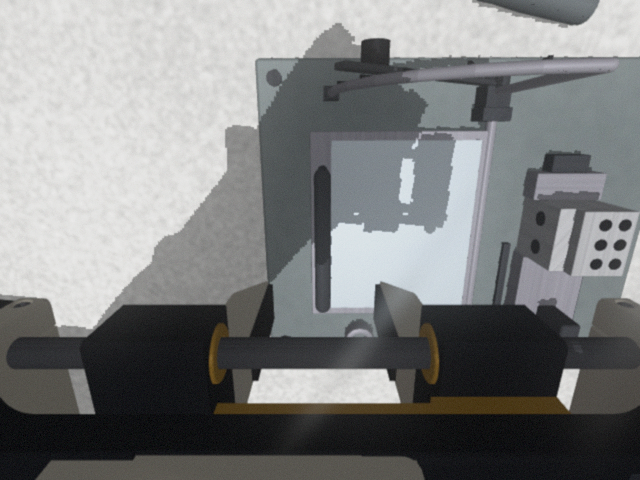

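Emit:
move_arm([
  [0,-1,15,0],
  [0,-1,30,0],
  [0,-1,45,0],
])

```text
clock: 16.48
position: [0.559, 0.0416, 0.2943]
ee_rot: [-3.138, -0.155, 0.001]
force: [0.2, 0.1, -0.6]
width: 0.547
```

```bash
python3 - <<'E'
from h import *
s=arm.observe();print(s["position"],ya(),s["joints"]);print(tomove([.5587,.0406,.231]))
E
```

```text
[0.559  0.0416 0.2943] -84.33536107271838 [-0.9069  0.7322  1.1813  1.918  -0.7895  1.0573 -0.852 ]
[-0.3432  0.9449 63.3487]
```

Emit:
move_arm([
  [0,0,20,0],
  [0,0,40,0],
  [0,0,55,0],
  [0,0,63,0],
  [0,0,63,0],
])

```text
clock: 17.1
position: [0.5592, 0.0414, 0.2324]
ee_rot: [3.138, 0.155, -0.001]
force: [0.6, 1.0, 0.2]
width: 0.545
```

```bash
python3 - <<'E'
from h import *
mp=snap("wrist","w10.png");s=arm.observe();print(s["position"],ya(),s["joints"],s["force"])
snap("side","s10.png",(220,140,420,320),3)
E
```

```text
[0.5593 0.0413 0.2328] -84.35516516683163 [-0.8524  0.7998  1.0879  1.965  -0.889   0.9578 -0.7824] [ 0.3624 -0.0543  0.4677]
```

View pics/w10.png

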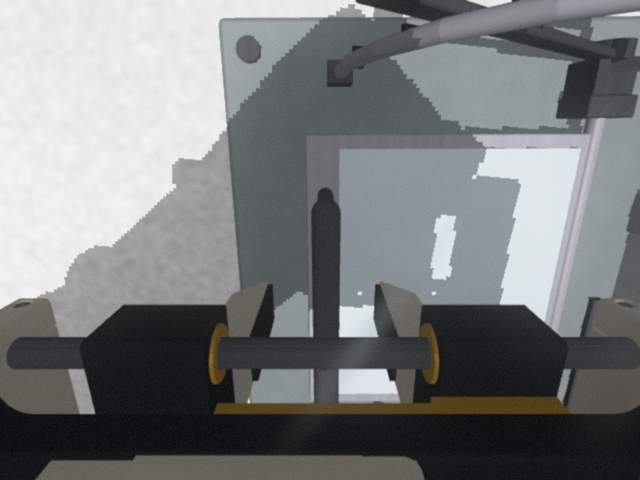

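View pics/s10.png

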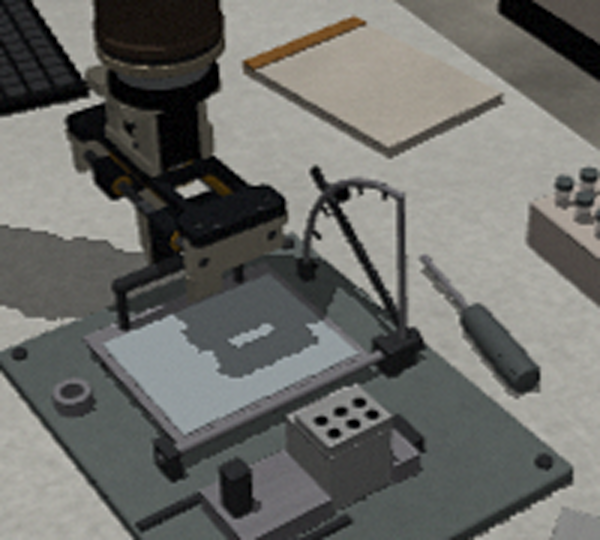

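Emit:
move_arm([
  [0,0,0,0],
  [0,0,0,0],
  [0,0,0,0],
  [0,0,0,0],
  [0,0,0,0],
], grip=4, grip_force=20)

```text
clock: 17.82
position: [0.5592, 0.0407, 0.2328]
ee_rot: [3.136, 0.154, 0.001]
force: [1.3, -3.3, -1.1]
width: 0.12
```

```bash
python3 - <<'E'
from pt import *
s=arm.observe();print(s["position"],s["width"]*92,s["force"],ya())
p0=s["position"]
X=p0-H-np.array([0,0,.159]);print("grasp rel hinge st",X@ex*1e3,X@ey*1e3,X[2]*1e3)
for th in np.r_[0.1:0.71:0.1,.62,.64,.66]:
    y=132*np.cos(th)-42*np.sin(th);z=132*np.sin(th)+42*np.cos(th);print(round(th,3),"tool y",132-y,"tool z",-(z-42))
E
```

```text
[0.5592 0.0407 0.2328] 11.02479227431035 [ 1.3226 -3.2998 -1.1486] -84.38624303149717
grasp rel hinge st 0.3466821085393104 132.21586871119993 43.803464748985334
0.1 tool y 4.852453682467356 tool z -12.968185939058401
0.2 tool y 10.975323618348668 tool z -25.38714793428022
0.3 tool y 18.307432115196264 tool z -37.13279982257228
0.4 tool y 26.77551916858249 tool z -48.087782932863036
0.5 tool y 36.29497445184734 tool z -58.14263869515045
0.6 tool y 46.77068271451394 tool z -67.19690231435116
0.7 tool y 58.09797414243056 tool z -75.16010658132375
0.62 tool y 48.97152046311234 tool z -68.87953637075069
0.64 tool y 51.20556849649384 tool z -70.51782009097604
0.66 tool y 53.47193322523202 tool z -72.1110981833826
```

Emit:
move_arm([
  [0,2.3,-6.5,0],
  [0,4.9,-13,0],
  [0,7.8,-19.3,0],
  [0,11,-25.4,0],
  [0,14.5,-31.4,0],
  [0,18.3,-37.1,0],
  [0,22.4,-42.7,0],
  [0,26.8,-48.1,0],
  [0,31.4,-53.2,0],
  [0,36.3,-58.1,0],
  [0,41.4,-62.8,0],
  [0,46.8,-67.2,0],
  [0,51.2,-70.5,0],
  [0,51.2,-70.5,0],
  [0,51.2,-70.5,0],
])

```text
clock: 19.7
position: [0.5643, -0.008, 0.3039]
ee_rot: [-3.133, -0.158, 0.0]
force: [-2.8, 9.7, 7.8]
width: 0.12
```

```bash
python3 - <<'E'
from pt import *
for n in("wrist","side","top"):
    mp=snap(n,f"{n}11.png",*( (None,1) if n=="wrist" else ((220,140,420,320),3) if n=="side" else ((220,170,420,350),3)))
    if n=="wrist":pickle.dump(mp,open("w11.pkl","wb"))
s=arm.observe();print(s["clock"],s["position"],s["width"]*92,s["force"],ya(),s["joints"])
X=s["position"]-H-np.array([0,0,.159]);print(X@ex*1e3,X@ey*1e3,X[2]*1e3)
E
```

```text
19.85 [ 0.5643 -0.0079  0.3039] 11.267287100660553 [-2.6484  9.3769  8.0881] -84.23282812187207 [-0.8151  0.7178  1.178   1.8994 -0.7694  1.0717 -0.782 ]
0.6217796913044437 83.38528770067714 114.92401681423173
```

View pics/wrist11.png

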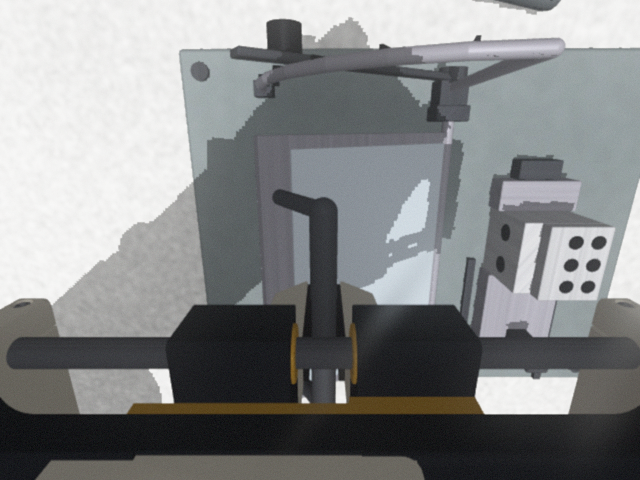

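View pics/side11.png

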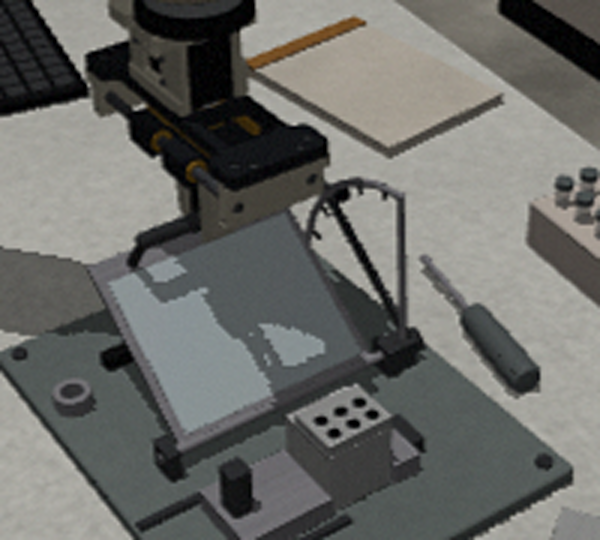

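View pics/top11.png

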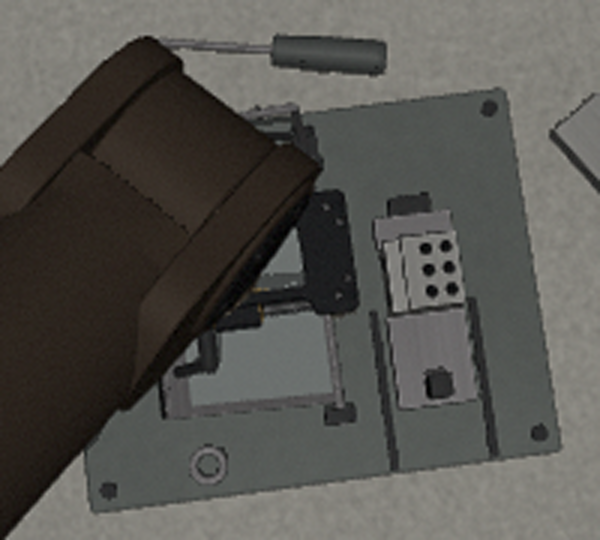

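```bash
python3 - <<'E'
from h import *
im=cv2.imread("pics/raw_side11.png");cv2.imwrite("pics/s11z.png",cv2.resize(im[190:270,290:370],None,fx=9,fy=7.4,interpolation=cv2.INTER_CUBIC))
im=cv2.imread("pics/raw_wrist11.png");cv2.imwrite("pics/w11z.png",cv2.resize(im[10:200,220:490],None,fx=2.9,fy=2.9,interpolation=cv2.INTER_CUBIC))
E
```

```text
(no output)
```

View pics/s11z.png

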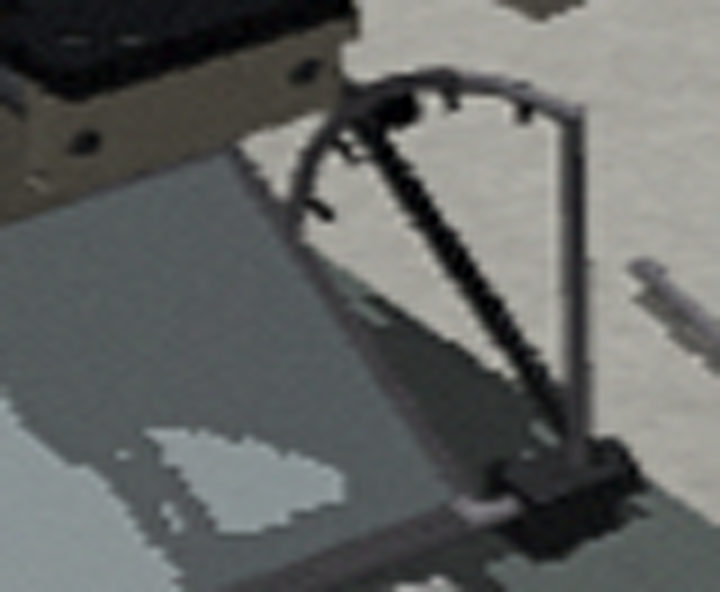

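View pics/w11z.png

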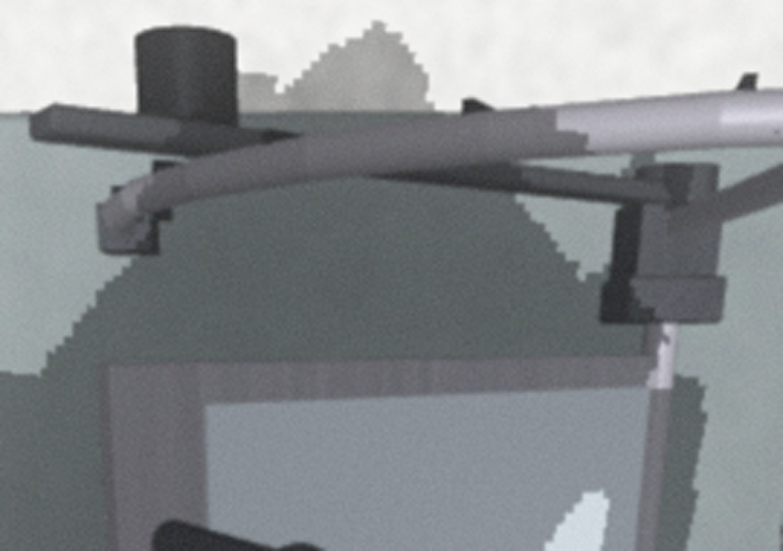

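```bash
cat > fit.py <<'E'
from pt import *
from scipy.optimize import least_squares
w=pickle.load(open("w11.pkl","rb"));ms=cam("side")
W=lambda u,v:np.array((220+u/2.9,10+v/2.9));S=lambda u,v:np.array((290+u/9,190+v/7.4))
ez=np.array([0,0,1.])
def pt(o,x,r,nn,th): return o+x*ex+r*(np.cos(th)*ey+np.sin(th)*ez)+nn*(-np.sin(th)*ey+np.cos(th)*ez)
def edgepts(uvs): return [S(*p) for p in uvs]
ptr_s=edgepts([(400,165),(450,245),(500,320),(545,390)])
flp_s=edgepts([(262,190),(310,258),(355,333),(400,405),(440,470)])  # outer right edge of flap
def ld(P1,P2,q):
    d=P2-P1;return (d[0]*(q[1]-P1[1])-d[1]*(q[0]-P1[0]))/np.hypot(*d)
def res(p,full=False):
    tp,tf=p[0],p[1];ow=H+p[2]*ex+p[3]*ey+p[4]*ez; os=H+p[5]*ex+p[6]*ey+p[7]*ez
    r=[]
    t=proj("wrist",[pt(ow,.114,.150,0,tp),pt(ow,.080,.142,.003,tf),pt(ow,.082,0,0,0)],w)
    r.append(t[0,0]-W(33,123)[0]); r.append(t[1,0]-W(108,367)[0]); r.append(t[2,0]-W(665,350)[0])
    r.append((t[1,1]-W(108,367)[1]))
    a,b=proj("side",[pt(os,.114,.02,0,tp),pt(os,.114,.14,0,tp)],ms)
    r+= [ld(a,b,q) for q in ptr_s]
    a,b=proj("side",[pt(os,.080,.02,0,tf),pt(os,.080,.14,0,tf)],ms)
    r+= [ld(a,b,q) for q in flp_s]
    r=np.array(r)
    return np.r_[r,p[2:]/.0015] if not full else r
if __name__=="__main__":
    s=least_squares(res,[.63,.63]+[0]*6);print(s.x);print(res(s.x,True));J=s.jac;print("sd",np.sqrt(np.diag(np.linalg.inv(J.T@J)))[:2])
E
python3 fit.py
```

```text
[ 0.5909  0.595  -0.0012 -0.001   0.0013 -0.0004  0.0001 -0.0001]
[ 0.4781 -0.2212 -0.7305 -0.3222  1.4136  0.879   0.6793  0.3322 -0.2533
 -0.0922 -0.6842 -1.078  -1.4942]
sd [0.0185 0.0153]
```

```bash
python3 - <<'E'
import cv2,numpy as np
g=cv2.cvtColor(cv2.imread("pics/raw_side11.png"),cv2.COLOR_BGR2GRAY);g0=cv2.cvtColor(cv2.imread("pics/side0.png"),cv2.COLOR_BGR2GRAY)
np.set_printoptions(linewidth=200)
for v in range(196,250,3): print(v,328-8,g0[v,320:362])
print()
for v in range(212,256,3): print(v,310,g[v,312:350])
E
```

```text
196 320 [153 150 158 101  32  23  60 136 150 148 147 150 149 151 150 150 155 152 153 155 156 152 151 151 149 153 152 153 152 151 150 150 154 149 152 150 156 154 150 149 149 152]
199 320 [141 145 146 156  76  10  23  32 134 159 156 156 155 148 151 151 125 113 103 103 112 130 134 152 155 154 152 152 153 151 149 147 147 151 152 152 152 150 150 146 153 150]
202 320 [143 143 146 153 157 115  49   8  33  43  53  45  37  32  35  27  84 103  91  34  30  71  76  61  55  60  71  84  94 106 127 145 148 149 154 153 151 153 153 153 152 149]
205 320 [149 148 154 147 150 152  99  49  36  35  39  18   5   7   3   0  59 139 155 124 148 157 155 155 156 154 159  80  29 113  94  60  67  81  82 139 150 148 149 150 150 150]
208 320 [141 145 149 152 115  54  37  52 141  80  13  17  34 139 161 155 154 152 150 147 149 150 149 152 153 154 152 155 150 150 151 159  85  41  58 140 154 153 154 153 156 155]
211 320 [144 149 153  79  33  63 142 162  75  60  81  44  13  12  62 133 154 152 153 151 154 152 149 151 153 152 151 151 149 148 153 158  87  42  35 138 155 151 150 150 152 154]
214 320 [150 152  95  42  56 138
[... 3758 characters left out ...]
85 89 87 88 87 87 87 88 89 86 85 90 69 62 65 51 49 48 48 48 48 49 49 51 48 47 45 75 42 16]
245 310 [89 87 88 90 87 86 86 87 87 85 85 87 89 87 88 89 86 87 88 88 89 80 68 61 57 52 51 49 48 49 52 48 50 48 46 47 51 38]
248 310 [136 110  92  89  83  94  84  85  86  85  85  87  86  87  87  86  88  90  89  87  88  89  89  81  66  62  51  49  48  49  47  47  49  46  48  52  47  82]
251 310 [142 143 143 142 144 145 143 145 147 109 137 109  93  87  88  88  87  87  87  89  88  89  88  88  88  73  63  67  53  48  48  51  48  48  47  49  84  59]
254 310 [143 143 145 144 144 144 142 141 141 141 141 141 145 143 140 149 104  87  88  88  90  87  89  87  90  89  78  64  62  57  51  44  22  19  42  45  45  44]
```

```bash
cat > fit2.py <<'E'
from fit import *
g0=cv2.cvtColor(cv2.imread("pics/side0.png"),cv2.COLOR_BGR2GRAY).astype(float)
P=[]
for v in range(213,239):
    row=g0[v]; c=int(round(333+(v-213)*0.555)); 
    m=c-3+np.argmin(row[c-3:c+4])
    l=m
    while row[l]<85:l-=1
    l=l+(row[l]-85)/(row[l]-row[l+1])
    r=m
    while row[r]<85:r+=1
    r=r-(row[r]-85)/(row[r]-row[r-1]); P.append(((l+r)/2,v,r-l))
P=np.array(P);k=np.polyfit(P[:,1],P[:,0],1);print("ptr width",P[:,2].round(1));rs=P[:,0]-np.polyval(k,P[:,1]);print(k,rs.std())
ptr=[(np.polyval(k,v),v) for v in (214,222,230,238)]
F=np.array([(318.3,212),(319.6,215),(325.2,224),(332.5,239),(334.5,242),(336.0,245),(337.6,248),(339.5,251),(341,254)])
kf=np.polyfit(F[:,1],F[:,0],1);print("flap",kf,(F[:,0]-np.polyval(kf,F[:,1])).round(2))
def res2(p,full=False):
    tp,tf=p[0],p[1];ow=H+p[2]*ex+p[3]*ey+p[4]*ez; os=H+p[5]*ex+p[6]*ey+p[7]*ez;r=[]
    t=proj("wrist",[pt(ow,.114,.150,0,tp),pt(ow,.080,.142,.003,tf),pt(ow,.082,0,0,0)],w)
    r+=[t[0,0]-W(33,123)[0],t[1,0]-W(108,367)[0],t[2,0]-W(665,350)[0],t[1,1]-W(108,367)[1]]
    a,b=proj("side",[pt(os,.114,.02,p[8],tp),pt(os,.114,.14,p[8],tp)],ms);r+=[ld(a,b,q) for q in ptr]
    a,b=proj("side",[pt(os,.080,.02,.003,tf),pt(os,.080,.14,.003,tf)],ms);r+=[ld(a,b,q) for q in F]
    r=np.array(r)/.5
    return r*.5 if full else np.r_[r,p[2:8]/.002,p[8]/.001]
s=least_squares(res2,[.63,.63]+[0]*7);print(s.x);print(res2(s.x,True));J=s.jac;C=np.linalg.inv(J.T@J);print("sd",np.sqrt(np.diag(C))[:2],"sd diff",np.sqrt(C[0,0]+C[1,1]-2*C[0,1]))
# slopes only, in-plane
for nm,kk,x,vs in(("ptr",k,.114,(214,238)),("flap",kf,.08,(212,254))):
    for dx in(0,.003): 
        Y=[np.array(inplane((np.polyval(kk,v),v),ms,x+dx)) for v in vs];d=Y[0]-Y[1];print(nm,dx,np.arctan2(d[1],d[0]),Y)
E
python3 fit2.py
```

```text
ptr width [3.5 4.  3.7 3.9 3.7 3.9 3.3 3.9 3.9 3.6 4.  3.7 3.8 3.6 3.8 3.4 3.6 4.
 3.7 4.  3.6 3.8 3.5 3.8 3.9 3.3]
[  0.5576 214.872 ] 0.13481242386073733
flap [  0.5402 203.7187] [ 0.05 -0.27  0.47 -0.34  0.04 -0.08 -0.1   0.18  0.06]
[ 0.6003  0.6055 -0.0013 -0.0008  0.003  -0.001   0.0002 -0.0003  0.0007]
[ 0.1105  0.0129 -0.2278 -0.0605  0.2776  0.2288  0.18    0.1311  0.2366
 -0.0802  0.4565 -0.4276 -0.1321 -0.2739 -0.3283 -0.1202 -0.262 ]
sd [0.0155 0.012 ] sd diff 0.006376511140408962
ptr 0 0.6111267103252914 [array([84.6878, 57.8276]), array([33.7357, 22.1307])]
ptr 0.003 0.611126710325291 [array([88.8723, 54.2445]), array([37.6113, 18.3312])]
flap 0 0.6279070704705749 [array([97.627 , 69.6258]), array([11.8675,  7.3718])]
flap 0.003 0.6279070704705749 [array([102.2047,  65.8551]), array([15.8867,  3.1957])]
```

Emit:
move_arm([
  [0,-0.9,-0.3,0],
  [0,-1.8,-0.6,0],
  [0,-1.8,-0.6,0],
  [0,-1.8,-0.6,0],
  [0,-1.8,-0.6,0],
])

```text
clock: 20.48
position: [0.5642, -0.0074, 0.304]
ee_rot: [-3.137, -0.156, -0.0]
force: [0.3, 4.9, 2.3]
width: 0.124
```

```bash
python3 - <<'E'
from pt import *
for n in("wrist","side"):
    mp=snap(n,f"{n}12.png",*( ((220,10,490,200),2.9) if n=="wrist" else ((290,190,370,270),8)))
    if n=="wrist":pickle.dump(mp,open("w12.pkl","wb"))
s=arm.observe();print(s["clock"],s["position"],s["width"]*92,s["force"],ya(),s["dq"])
X=s["position"]-H-np.array([0,0,.159]);print(X@ex*1e3,X@ey*1e3,X[2]*1e3,np.arctan2(X[2],X@ey)-.3198)
g=cv2.cvtColor(cv2.imread("pics/raw_side12.png"),cv2.COLOR_BGR2GRAY)
np.set_printoptions(linewidth=200)
for v in range(212,256,3): print(v,312,g[v,312:348])
E
```

```text
20.575 [ 0.5642 -0.0074  0.304 ] 11.50115141263564 [0.3975 5.6047 2.8276] -84.32390065241323 [ 0.0001  0.0003  0.0007 -0.0009 -0.0002 -0.002  -0.0001]
0.5436264037415968 83.92900314755944 115.01296422714472 0.6205913659355647
212 312 [ 88  89  90  79  63  54  89 149 160 164 144  70  36 118 163 165 135 122 158 121  41   8   9  68 146 159 160 164 163 165 166 166 167 163 161 163]
215 312 [ 87  91  91  87  87  70  58  57 145 169  90  37  60 150 166 165 165 163 159 162 172  84  10  20  14 140 164 161 161 162 167 167 167 165 168 172]
218 312 [ 88  88  89  85  89  90  80  66  59  55  44  63  89  33  44 141 161 161 163 162 160 161 116  51   9  14  66 153 164 162 158 161 166 164 169 169]
221 312 [ 86  89  89  89  87  87  87  90  79  65  59  90 150 163 164 166 162 163 165 163 162 163 165 170 121  47  11  14  66 150 162 160 163 165 162 164]
224 312 [ 88  88  88  89  88  87  87  87  90  90  69  59  57  98 149 161 160 156 161 163 160 159 156 161 164 169  85   8  13  14 136 162 166 162 159 162]
227 312 [ 88  87  88  87  86  87  86  86  88  88  90  78  66  56  70  86  88 123 159 165 162 162 162 162
[... 663 characters left out ...]
9]
242 312 [91 88 89 89 88 87 88 85 91 85 87 89 88 87 87 87 91 87 87 89 69 61 64 52 46 45 49 48 49 51 49 48 48 46 47 71]
245 312 [87 88 88 89 89 86 86 88 85 87 86 89 88 87 88 86 86 87 87 89 92 80 65 65 58 53 47 49 48 47 52 50 49 50 51 51]
248 312 [137 111  94  94  86  90  97  87  85  87  86  87  88  87  87  87  88  88  88  87  87  88  86  77  68  60  49  49  50  50  48  52  46  49  50  47]
251 312 [143 143 146 144 141 145 144 142 143 144 146 112  93  93  97  86  88  86  89  85  88  88  88  89  91  69  62  66  54  50  48  50  47  46  48  65]
254 312 [144 143 144 144 141 143 144 142 141 139 145 142 142 144 145 148 104  86  89  88  88  90  89  87  89  87  77  66  63  57  54  42  20  27  40  45]
```

View pics/wrist12.png

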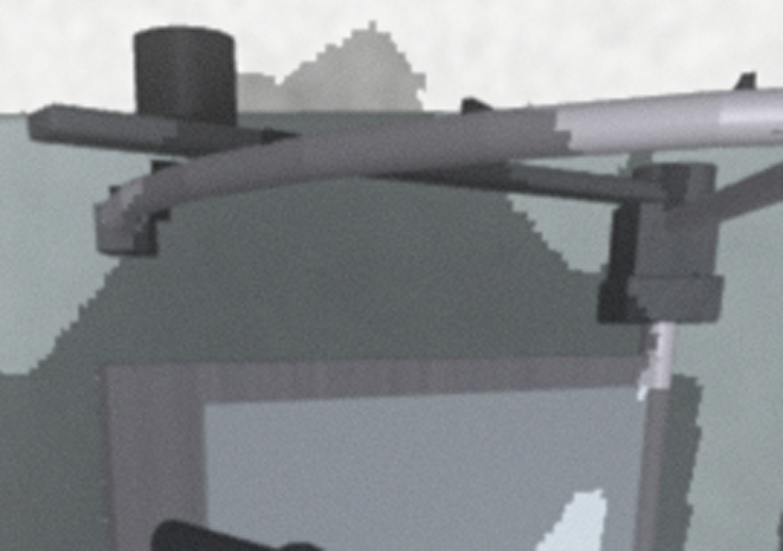

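View pics/side12.png

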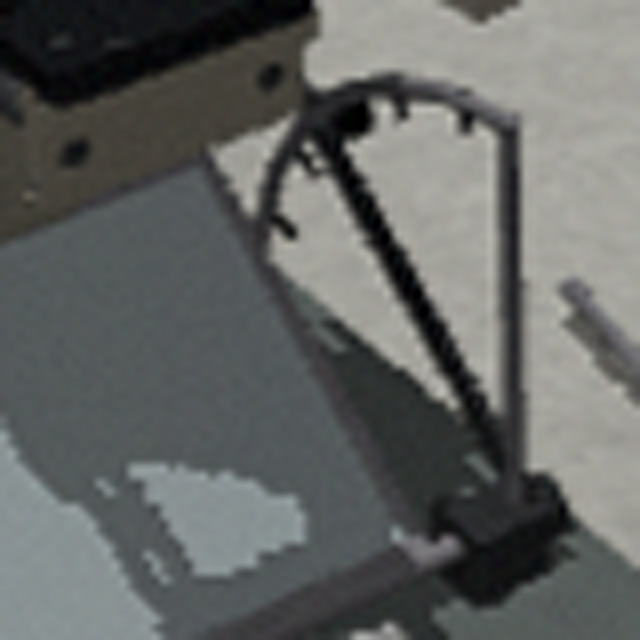

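```bash
python3 - <<'E'
import cv2,numpy as np
im=cv2.imread("pics/side0.png")
cv2.imwrite("pics/s0f.png",cv2.resize(im[205:275,240:360],None,fx=6.5,fy=6.5,interpolation=cv2.INTER_CUBIC))
E
```

```text
(no output)
```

View pics/s0f.png

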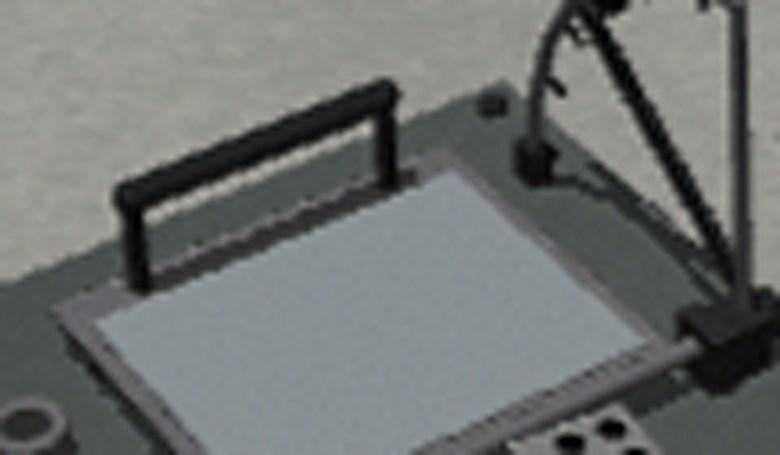

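```bash
cat > fit3.py <<'E'
from pt import *
ms=cam("side")
def gray(f): return cv2.cvtColor(cv2.imread("pics/"+f),cv2.COLOR_BGR2GRAY).astype(float)
g0=gray("side0.png");np.set_printoptions(linewidth=200,precision=4,suppress=True)
for v in range(230,260,3): print(v,300,g0[v,300:350].astype(int))
g=gray("raw_side12.png")
R0=[]
for v in list(range(216,250)):
    row=g[v];c=313+ (v-212)*.54
    i=int(c)-1
    while row[i]>80 and i<c+6:i+=1
    x=i-1+(row[i-1]-78)/(row[i-1]-row[i]) if row[i-1]!=row[i] else i
    R0.append((x,v))
R0=np.array(R0);k=np.polyfit(R0[:,1],R0[:,0],1);r=R0[:,0]-np.polyval(k,R0[:,1]);ok=abs(r)<.8;k=np.polyfit(R0[ok,1],R0[ok,0],1);print("mirror raised",k,ok.sum(),(R0[ok,0]-np.polyval(k,R0[ok,1])).std())
for x in(.07,.075,.08):
    Y=[np.array(inplane((np.polyval(k,v),v),ms,x)) for v in(216,249)];d=Y[0]-Y[1];print(x,np.arctan2(d[1],d[0]),Y)
E
python3 fit3.py
```

```text
230 300 [  8  84 101  95  99  99  97  94 101  98  99  94  89  83  82  83  83  85  73  34  14  16  19  17  13  75  87  84  84  85  57  39  51 130 150 149 149 152 154 157 153 109  40  13  22  59 139 156 153
 149]
233 300 [ 15  37  63  73  93 135 146 143 142 142 143 135 121 102 110  85  79  82  82  84  63  32  24  36  35  47  46  49  49  40  39  74  86  57  43  40  75 140 155 155 151 151 155  79  13  23  31 127 151
 148]
236 300 [146 144 144 139 140 142 142 140 143 141 140 140 141 141 142 131 108 101  89  80  82  80  85  82  78  82  78  83  80  83  83  85  84  86  61  45  44  38  74  79  68 131 150 151 108  42  13  23  73
 136]
239 300 [142 141 139 139 140 139 140 139 140 141 141 140 142 141 140 141 140 144 129 104  98  96  86  80  82  81  81  78  81  82  81  79  82  81  81  81  86  83  60  44  42  41  72  95 142 153 110  41  15
  31]
242 300 [139 142 141 141 142 140 141 140 141 140 141 140 140 140 141 139 144 143 140 142 143 142 121 108 115  92  82  84  83  84  82  82  83  82  82  81  81  79  80  81  85  59  48  43  42  42  38 110  61
  16]
245 300 [139 140 142 139 141 142 139 139 141 
[... 606 characters left out ...]
39 140 140 142 142 141 142 140 142 140 143 142 140 140 141 144 139 141 142 141 139 140 139 140 140 142 142 143 140 142 140 142 143 132 111 101 102  89  80  80  85  71  32  19  34  41  39
  40]
257 300 [141 141 139 141 140 142 142 139 142 142 142 142 142 141 141 141 140 142 142 141 141 140 141 140 142 141 142 140 140 142 143 141 141 139 141 141 144 142 141 119 104 106  89  73  56  99  95  39  15
  38]
mirror raised [  0.5547 197.4837] 34 0.20156265147493307
0.07 0.6021478012505287 [array([86.5564, 69.2658]), array([17.8816, 22.066 ])]
0.075 0.6021478012505315 [array([94.2323, 62.8379]), array([24.7957, 15.1145])]
0.08 0.6021478012505311 [array([101.9081,  56.4101]), array([31.7097,  8.163 ])]
```

```bash
python3 - <<'E'
from pt import *
ms=cam("side")
F=np.array([(311.9,233),(315.4,236),(318.2,239),(321.95,242),(325.35,245),(328.15,248),(332.3,251),(335.45,254),(338.8,257)])
k=np.polyfit(F[:,1],F[:,0],1);Y=[np.array(inplane((np.polyval(k,v),v),ms,.075)) for v in(233,257)];d=Y[0]-Y[1];print(k,np.arctan2(d[1],d[0]),Y)
# sensitivity: pixel slope vs theta at edges
ez=np.array([0,0,1.])
for x,nn,vs in((.075,.003,(216,249)),(.08,.003,(212,254)),(.114,0,(214,238))):
  for th in(.58,.6,.62,.64):
    L=proj("side",[H+x*ex+r*(np.cos(th)*ey+np.sin(th)*ez)+nn*(-np.sin(th)*ey+np.cos(th)*ez) for r in(.02,.14)],ms);d=L[1]-L[0];c=L[0]
    print(x,th,d[0]/d[1],[c[0]+(v-c[1])*d[0]/d[1] for v in vs])
E
```

```text
[ 1.1231 50.1292] -0.0033474731792539243 [array([119.4345,   0.2098]), array([12.9554,  0.5662])]
0.075 0.58 0.5688130371333764 [np.float64(317.79575807416563), np.float64(336.56658829956706)]
0.075 0.6 0.556521450584815 [np.float64(318.33531480732364), np.float64(336.70052267662254)]
0.075 0.62 0.5444147959049763 [np.float64(318.8670469269466), np.float64(336.83273519181085)]
0.075 0.64 0.5324794172238437 [np.float64(319.3915477176218), np.float64(336.9633684860086)]
0.08 0.58 0.5700775898510696 [np.float64(317.827745976504), np.float64(341.7710047502489)]
0.08 0.6 0.5576675539766673 [np.float64(318.41130267094775), np.float64(341.8333399379678)]
0.08 0.62 0.5454452451694479 [np.float64(318.98632713807683), np.float64(341.89502743519364)]
0.08 0.64 0.5333968326796684 [np.float64(319.55346350331575), np.float64(341.95613047586187)]
0.114 0.58 0.5781420994330068 [np.float64(333.69813361900594), np.float64(347.5735440053981)]
0.114 0.6 0.5649756476508984 [np.float64(334.22035719152325), np.float64(347.7797727351448)]
0.114 0.62 0.5520148431415862 [np.float64(334.73442413572064), np.float64(347.98278037111874)]
0.114 0.64 0.5392447696789354 [np.float64(335.2409260768158), np.float64(348.18280054911025)]
```

```bash
python3 - <<'E'
from pt import *
w=pickle.load(open("w12.pkl","rb"));ez=np.array([0,0,1.])
f=lambda o,x,r,n,t:proj("wrist",[o+x*ex+r*(np.cos(t)*ey+np.sin(t)*ez)+n*(-np.sin(t)*ey+np.cos(t)*ez)],w)[0]
u=lambda x:220+(x+.5)/2.9
print("pin u",f(H,.082,0,0,0),u(663))
for dy in(-.002,0,.002):
  for dz in (0,.002):
    o=H+dy*ey+dz*ez;T=np.linspace(.5,.75,251)
    tp=T[np.argmin([abs(f(o,.114,.15,0,t)[0]-u(31)) for t in T])];tf=T[np.argmin([abs(f(o,.08,.142,.003,t)[0]-u(106)) for t in T])]
    print(dy,dz,"pin",f(o,.082,0,0,0)[0],tp,tf,f(o,.114,.15,0,tp),f(o,.08,.142,.003,tf))
E
```

```text
pin u [445.8893 127.8953] 448.7931034482759
-0.002 0 pin 448.80646222387844 0.562 0.576 [230.8517  53.4145] [256.7395 133.4327]
-0.002 0.002 pin 449.79603104622174 0.5720000000000001 0.582 [230.8253  51.9436] [256.7251 133.5478]
0 0 pin 445.88926990588556 0.601 0.609 [230.828   51.1901] [256.755  133.5969]
0 0.002 pin 446.8557433931045 0.61 0.614 [230.8041  49.7027] [256.6575 133.7114]
0.002 0 pin 442.9721277047872 0.637 0.64 [230.9049  49.0691] [256.787  133.7541]
0.002 0.002 pin 443.9155066534195 0.645 0.645 [230.8484  47.5718] [256.7326 133.8728]
```

```bash
python3 - <<'E'
from h import *
s=arm.observe();print(s["clock"],s["force"],s["width"]*92,abs(s["dq"]).max());print(arm.sign_off())
E
```

```text
20.575 [0.3975 5.6047 2.8276] 11.50115141263564 0.0020324406728305803
the job is handed in; nothing more can be done
None
```

The job is done and handed in at 20.6 s, with the arm still holding the mirror flap at the pointer's angle.

- **Block:** I lifted it, turned it a quarter turn and set it back in the nest. The pictures show the two bores and the ledge facing the flap.
- **Jaw:** I pushed it about 20 mm by its post until it stopped, at about 15 N of horizontal force. The pictures after release show no gap between the block and either jaw.
- **Flap:** I gripped it by the bar, raised it and held it still. The grip reads 11.5 mm on the 12 mm bar, the joint speeds are near zero and the remaining force is about 6 N. While raising it I saw about 12 N of strain on the grip, so I eased the pose slightly.
- **Angle check:** My estimates disagree by about 0.02 rad.
  - The pointer measures 0.60–0.61 rad.
  - The flap measures 0.60–0.63 rad from the side pictures, about 0.61 rad from the wrist picture and 0.62 rad from the arm's own position.
  - Comparing flap and pointer directly in the same view, the difference is within about 0.01–0.02 rad. The wrist view put the flap up to 0.014 rad high, and the side view put it between 0.009 rad low and 0.017 rad high.
- **Everything else:** The pointer looks the same in the side pictures before and after. I didn't plan any contact with the other objects, but I didn't measure their positions again at the end.

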